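# Rock the stuck locating block out of the stretcher jig

## Robot

A 6-joint arm with a two-finger parallel gripper is mounted at the origin on the work surface. World frame = base frame: x ahead of the robot, y to its left, z up, the work surface at z = 0. Lengths are in m, angles in degrees, forces in N, time in s.
With the tool pointing down it reaches from about 0.4 to 0.825 m from the base axis. Payload 7 kg.
Tool frame: the origin (TCP) lies at the very end of the fingers, on their centre line; the grasp point (between the pads) lies 19 mm behind it; z points along the fingers, y is the direction in which the jaws open and shut (so a half turn about z gives the same grasp; the last joint's range is limited). The gripper opens to 88 mm and grips with 3 to 60 N. Pads are 19 mm wide; open, the fingers measure 130 mm over their backs; the gripper's body (78 mm by 193 mm) begins 47 mm behind the grasp point.
Start: joints at [90.705, 20.546, 0.682, 0, -70.136, -16.507], TCP at [0.184, 0.649, 0.227] pointing down, gripper open.
Joint ranges: [-176.03, 176.03], [-82.01, 121.73], [-58.28, 71.71], [-173.87, 95.51], [-174.79, -0.11], [-173.66, 173.66]. Speed limits (degrees/s): [136.94, 136.94, 172.46, 180, 180, 180].

## Interface

Orientations are given as [roll, pitch, yaw] about the fixed x, y, z axes, in that order (R = Rz(yaw) Ry(pitch) Rx(roll)).
In Python, from plant import ctrl gives the robot as it stands.
- The arm moves only by the tool move_arm, never from a script. Its argument "increments" is a list of rows, each a list of 2 entries, a list of its own where there are three numbers: the shift along the world's x, y, z in mm, then the turn about the world's z in rad. A call has exactly 8 rows; each row shifts and turns the pose as measured when the row begins; what a row does not reach is not made up. A row lasts 1/10 s, in which the tool goes at most 50 mm and 8.59 degrees, less where a joint would pass 70% of its speed; a pose out of reach is approached as far as the arm can. A call with a gripper value outside its range is refused whole. "jaw" is the gripper command: -1 is shut, 1 is fully open, values between are in proportion, set as the call begins (left out, the last holds). The fingers move at their own pace and stop on an object; the grip force is fixed at half the most. Time passes only in rows, so rows that do not move let the fingers close, or fill a call up. It gives the time, the measured TCP pose, the force and the opening at its end, in the units of the state.
- ctrl.get_obs(): the state, without advancing time (a new reading comes with each control period).
- ctrl.snapshot(name): name is "scene" or "top"; returns a dict with "color" (480x640x3 uint8, red, green, blue), "fx", "fy", "cx", "cy" (pixels), "D" ([k1, k2, p1, p2, k3] as OpenCV has them; the pictures are not rectified), "R" (3x3) and "t" (3): a world point X has camera coordinates R X + t. Camera axes: x right, y down, z forward; pixel columns grow to the right and rows downward; lengths in m; the calibration is good to about 2 mm. A picture is of the moment at which its call begins. There is no depth.
- ctrl.close_job(): hands the job in, once; it reports no verdict.
The state is a dict: "clock": time; "joint_pos": joint angles; "qvel": joint speeds; "tau": joint torques, N m; "tool_pos": TCP position; "orientation": TCP orientation; "force": force on the tool from outside, world axes, zero at the start; "moment": the same for the moment, N m; "opening": finger opening in m.
Only numpy, scipy, OpenCV 4.12 (cv2) and the standard library are available. Lean on these libraries where they do the work, as an engineer would, in place of code of your own. Each camera call takes 0.05 s, during which the arm holds its last target.

## Task

The wooden locating block with the orange top is stuck in its pocket in the canvas-stretcher jig, hooked under two stiff brass cheeks, and no straight pull will free it. Take it by its head and rock it firmly from side to side, towards one cheek and then the other, until it has pushed both cheeks back, then draw it up out of the pocket. Finish while still holding it upright, straight above its pocket and just clear of the jig (a gap of about 2 cm under it); leave everything else on the table where it is.

Things in the scene. Friction and masses are not known exactly. Their poses are not given: they have to be found in the camera images.
- block: Loose beech block, orange top, 95 mm tall, about 90 g, upright in the jig's pocket. Origin: centre of its underside; axes as the jig's. Upwards: foot rib 10 mm wide in y (z 0-12), shoulders 30 wide in y (12-26), neck 20 wide in y (26-50), square head 28 x 28 mm (50-95). 30 mm thick in x below z 26, 28 above. It rocks on its foot rib about x, towards +y or -y. Pulled straight it rises 2.5 mm and stops.
- jig: Fixed grey-topped plate 180 (x) by 270 (y) by 12 mm, 10 mm high strips on it along its y ends. Origin: centre of its underside, z up. In the middle is the pocket: dark wooden guide walls at x = 16 to 26 and -16 to -26 mm, 24 mm above the plate, 64 mm long in y, 1 mm clear of the block; a brass cheek on the +y and on the -y side, the highest part: tops 45.6 mm above the table.
- head (a point): Middle of the block's square head (28 x 28 mm, 45 mm tall, upper 12 mm orange), the place to grip it; 72 mm above the block's underside. Axes as the block's.
- pocket (a point): Centre of the pocket's floor, on the plate's upper face (12 mm above the table), where the block's underside rests. Axes as the jig's.
- cheek_left (a joint): Slide of the jig's +y brass cheek, m: starts at 0 to 0.001, grows to at most 0.010 as it is pushed to +y, off the block. It yields to 18 N (about 8 N at the block's head) and stays where pushed, no spring. Its 5 mm thick lip, 29 to 34 mm above the plate, hooks 4.5 mm over the block's shoulder; at 0.005 or more it clears the upright block. Leaning the block 0.2 to 0.25 rad that way does it.
- cheek_right (a joint): The same for the jig's -y brass cheek, the mirror image: grows to at most 0.010 as it is pushed to -y, off the block.
- spare: Spare locating block of the same shape with a blue top, lying on its side on the jig's plate along its +y end, 30 mm high there, its blue end towards the jig's +x; leave alone. Origin: centre of the block's own underside.
- tack_tin: Round steel tin with red rim, 48 mm across, 24 mm high, on the jig's plate near its +x, -y corner; leave alone. Origin: centre of its underside.
- brush_pot: White pot 84 mm across, 110 mm tall, with brushes standing up to about 210 mm; leave alone. Origin: centre of its underside.
- solvent_tin: Metal tin 60 x 100 x 150 mm with a red cap (172 mm in all); leave alone. Origin: centre of its underside.
- paint_jar: Paint jar 66 mm across, 80 mm tall with yellow lid; leave alone. Origin: centre of its underside.
- mallet: Hammer lying on the table; leave alone. Origin: underside, in the middle of its length.
- palette_knife: Spatula-like palette knife lying on the table; leave alone. Origin: underside, in the middle of its length.
Things that resemble listed ones, but are neither listed nor needed, are in the scene too. Leave any red look-alike of the block alone.

How it is judged:
By the outcome, as a careful person would: the job done as asked, in the order asked, and still so for the second after the job is handed in, while the arm keeps its last pose, push and grip.
It also fails if it takes over 58 s, if anything falls off the work surface, if the arm or the gripper's body presses on something with over 40 N, if the wrist force passes 120 N, or if a joint passes its speed limit or range.

## Working session

There is one attempt and no reset: what is moved stays moved. The work goes in short steps, Python scripts to look and compute and a tool call to move; the robot and the scene stay as the last step left them, time stands still between calls to the robot, and variables do not carry over. Pictures are saved under pics/ and viewed, and the job is handed in when it is done.

Besides the shell and the picture viewer there is one more tool, called after ">>>" in YAML: its name, and indented under it one key for each argument. move_arm: Moves the arm, as the interface text tells. Its arguments: {"type":"object","properties":{"increments":{"type":"array","items":{"type":"array"}},"jaw":{"type":"number"}},"required":["increments"]}

```bash
mkdir -p pics; ls
cat > h.py <<'E'
import numpy as np, cv2
from plant import ctrl
def snap(n,f):
    s=ctrl.snapshot(n); cv2.imwrite(f'pics/{f}.png',cv2.cvtColor(np.asarray(s['color']),cv2.COLOR_RGB2BGR))
    import pickle; pickle.dump({k:(np.asarray(v) if not isinstance(v,str) else v) for k,v in s.items()},open(f'pics/{f}.pkl','wb')); return s
def load(f):
    import pickle; return pickle.load(open(f'pics/{f}.pkl','rb'))
def ray(s,uv):
    K=np.array([[s['fx'],0,s['cx']],[0,s['fy'],s['cy']],[0,0,1]],float)
    p=cv2.undistortPoints(np.array([[uv]],float),K,np.array(s['D'],float))[0,0]
    R=np.array(s['R']);t=np.array(s['t']); d=R.T@np.array([p[0],p[1],1]); return -R.T@t, d/np.linalg.norm(d)
def onz(s,uv,z):
    o,d=ray(s,uv); return o+d*(z-o[2])/d[2]
def tri(s1,u1,s2,u2):
    o1,d1=ray(s1,u1);o2,d2=ray(s2,u2)
    A=np.c_[d1,-d2];x=np.linalg.lstsq(A,o2-o1,rcond=None)[0]
    a=o1+d1*x[0];b=o2+d2*x[1];return (a+b)/2,np.linalg.norm(a-b)
def proj(s,X):
    K=np.array([[s['fx'],0,s['cx']],[0,s['fy'],s['cy']],[0,0,1]],float)
    return cv2.projectPoints(np.array(X,float).reshape(-1,1,3),cv2.Rodrigues(np.array(s['R'],float))[0],np.array(s['t'],float),K,np.array(s['D'],float))[0][:,0]
E
python3 - <<'E'
from h import *
for n in('scene','top'):
    s=snap(n,n+'0'); print(n,s['fx'],-np.array(s['R']).T@np.array(s['t']))
print(ctrl.get_obs())
E
```

```text
pics
scene 495.73932782192423 [1.23673313 0.15737055 0.86358925]
top 535.9646062769709 [2.92039005e-01 1.20985126e-03 1.43763361e+00]
{'clock': 0.1, 'joint_pos': array([ 9.07062420e+01,  2.05867033e+01,  6.41458496e-01, -1.55637141e-02,
       -7.01353449e+01, -1.65068473e+01]), 'qvel': array([-0.01859155, -0.07165847,  0.03238088,  0.10008126,  0.02087939,
        0.05942249]), 'tau': array([-1.14079296e-03, -5.84164453e+01,  2.93752688e+01,  7.01542765e+00,
        1.02698343e-02, -4.39613257e-05]), 'tool_pos': array([0.18371667, 0.64909436, 0.22574879]), 'orientation': array([ 1.79918574e+02, -8.87092564e-03, -1.58058978e+01]), 'force': array([-0.00673804,  0.22115898, -0.48523321]), 'moment': array([-0.02508263, -0.05620288, -0.04092489]), 'opening': 0.08777499284767698}
```

View pics/scene0.png

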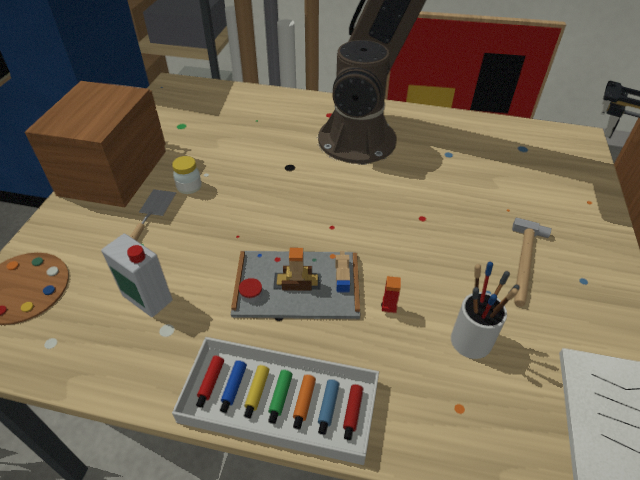

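View pics/top0.png

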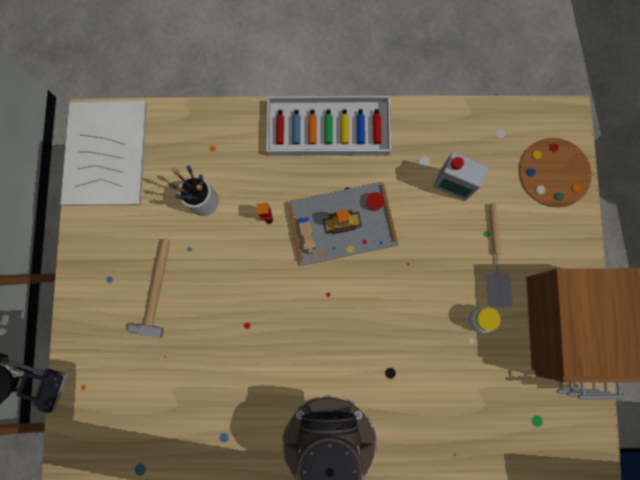

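The scene view shows two upright blocks with an orange top. One has a wood body in the jig pocket, at scene (297,255) and top (344,217). The other has a red body and stands on the table, at scene (391,294) and top (265,212). The wood one between the brass cheeks fits the description. I'll confirm that in an enlarged crop.

Run:
```python
import cv2,numpy as np
a=cv2.imread('pics/scene0.png')[235:330,220:420];b=cv2.imread('pics/top0.png')[175:275,275:405]
a=cv2.resize(a,None,fx=4,fy=4,interpolation=cv2.INTER_CUBIC);b=cv2.resize(b,None,fx=6,fy=6,interpolation=cv2.INTER_CUBIC)
cv2.imwrite('pics/cs.png',a);cv2.imwrite('pics/ct.png',b)
```

```text
(no output)
```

View pics/cs.png

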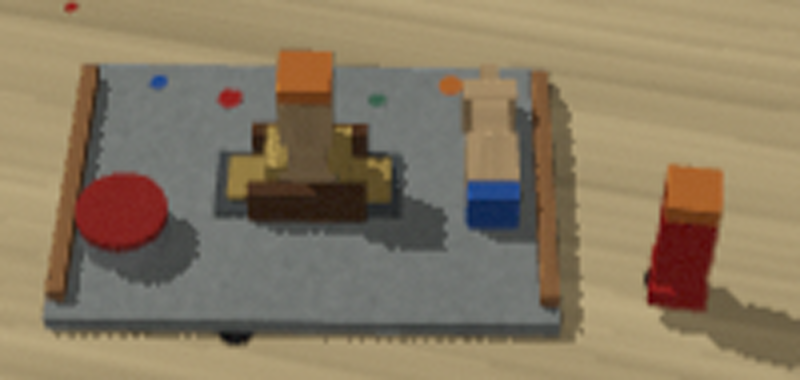

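View pics/ct.png

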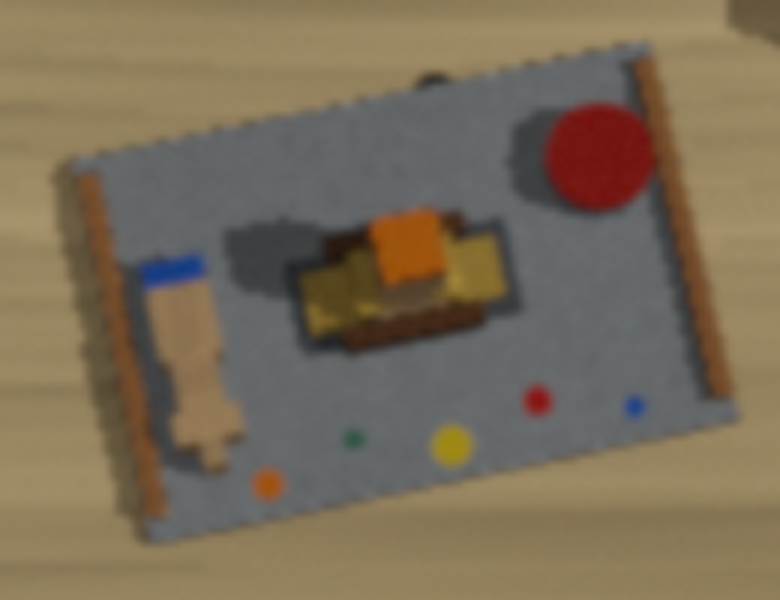

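The crops confirm it. The wood-bodied, orange-topped block sits between the brass cheeks and dark guide walls. The other block is red and outside the jig. Next I'll measure the plate corners and the block's top.

Run:
```python
from h import *
T=load('top0');S=load('scene0')
# plate corners from the crop (top): crop px/6 + offset ; z=.012
c=np.array([[72,160],[648,44],[738,418],[148,542]])/6+[275,175]-0.4
P=np.array([onz(T,p,.012) for p in c]);print(P.round(4),'centre',P.mean(0).round(4))
print('sides',np.linalg.norm(P[0]-P[1]),np.linalg.norm(P[1]-P[2]),np.linalg.norm(P[2]-P[3]),np.linalg.norm(P[3]-P[0]))
for a,b in((1,0),(2,3)):
    d=P[b]-P[a];print('yaw of y axis -90',np.degrees(np.arctan2(d[1],d[0]))-90)
# scene plate corners
c2=np.array([[80,66],[548,70],[560,325],[45,322]])/4+[220,235]-.4
Q=np.array([onz(S,p,.012) for p in c2]);print(Q.round(4),Q.mean(0).round(4))
for a,b in((0,1),(3,2)):
    d=Q[b]-Q[a];print(np.degrees(np.arctan2(d[1],d[0]))-90)
# orange
for s,x0,y0,x1,y1 in((T,330,200,360,230),(S,282,240,312,270)):
    im=cv2.cvtColor(s['color'],cv2.COLOR_RGB2HSV);sub=im[y0:y1,x0:x1]
    m=((sub[...,0]<16)&(sub[...,0]>5)&(sub[...,1]>190)&(sub[...,2]>90)).astype(np.uint8)
    cs,_=cv2.findContours(m,cv2.RETR_EXTERNAL,cv2.CHAIN_APPROX_NONE);k=max(cs,key=cv2.contourArea)
    print(cv2.minAreaRect(k.reshape(-1,2)+[x0,y0]),m.sum())
    for r in range(y1-y0):
        if m[r].any(): w=np.where(m[r])[0];print(y0+r,x0+w[0],x0+w[-1],sub[r,w,2].mean().round())
```

```text
[[ 0.6365  0.1138  0.012 ]
 [ 0.6903 -0.1492  0.012 ]
 [ 0.5171 -0.1863  0.012 ]
 [ 0.4614  0.0779  0.012 ]] centre [ 0.5763 -0.036   0.012 ]
sides 0.2684697105749332 0.17712809444754185 0.27000597462546383 0.17870465482231454
yaw of y axis -90 11.574404491400614
yaw of y axis -90 11.91057004141264
[[ 0.5171 -0.1875  0.012 ]
 [ 0.4598  0.0783  0.012 ]
 [ 0.6355  0.1143  0.012 ]
 [ 0.6924 -0.147   0.012 ]] [ 0.5762 -0.0355  0.012 ]
12.151716313436879
12.278951914848292
((342.5, 216.0), (10.0, 11.0), 90.0) 114
211 341 347 151.0
212 338 348 150.0
213 337 348 151.0
214 337 347 153.0
215 337 347 150.0
216 337 347 149.0
217 338 348 155.0
218 338 348 155.0
219 338 348 150.0
220 338 348 137.0
221 338 344 123.0
((295.5, 254.0), (12.0, 11.0), 90.0) 88
248 290 300 170.0
249 293 301 169.0
250 291 301 169.0
251 299 299 168.0
252 290 301 169.0
253 290 298 169.0
254 290 300 169.0
255 290 301 169.0
256 290 301 168.0
257 292 301 159.0
258 290 301 107.0
259 290 301 106.0
260 297 297 102.0
```

Run:
```python
from h import *
T=load('top0');S=load('scene0')
print(tri(T,(342.7,215.6),S,(295.8,252.6)))
print('onz',onz(T,(342.7,215.6),.107),onz(S,(295.8,252.6),.107))
y=np.radians(12);c=np.array([.5763,-.0358])
R=np.array([[np.cos(y),-np.sin(y)],[np.sin(y),np.cos(y)]])
for s,n in((T,'T'),(S,'S')):
    print(n,proj(s,[[*(c+R@np.array(p)),.107] for p in((0,0),(.014,.014),(.014,-.014),(-.014,-.014),(-.014,.014))]).round(1).tolist())
    # cheek tops
    print(proj(s,[[*c,.107-.012]]).round(1))
from plant import ctrl
print(ctrl.get_obs()['orientation'])
```

```text
(array([ 0.57571598, -0.03573694,  0.10690484]), np.float64(0.0015183461231245271))
onz [ 0.57586124 -0.0364772   0.107     ] [ 0.57569211 -0.03495764  0.107     ]
T [[342.4, 215.4], [335.9, 211.3], [346.6, 209.0], [349.0, 219.6], [338.2, 221.9]]
[[342.3 216.4]]
S [[295.3, 252.7], [301.9, 257.9], [288.2, 257.8], [288.9, 247.7], [302.4, 247.8]]
[[295.5 256.6]]
[ 1.79918574e+02 -8.87092564e-03 -1.58058978e+01]
```

The two views agree. The head's top centre is at (0.576, -0.036, 0.107), with 1.5 mm between the rays, and 0.107 is the expected 12 + 95 mm. The jig's yaw is about 12°. I'll grip with the jaws along the jig's x axis (tool yaw -78°), so the block can pivot between the pads when it is rocked in y. Now I'll move above it.

>>> move_arm:
  increments:
    - [[14,-30,8],-0.05]
    - [[14,-30,8],-0.05]
    - [[14,-30,8],-0.05]
    - [[14,-30,8],-0.05]
    - [[14,-30,5],-0.05]
    - [[14,-30,5],-0.05]
    - [[14,-30,5],-0.05]
    - [[14,-30,5],-0.05]
  jaw: 1

```text
clock: 0.9
tool_pos: [0.296, 0.4005, 0.2725]
orientation: [179.3, -0.1, -39.4]
force: [0.0, 0.3, 0.4]
opening: 0.0878
```

>>> move_arm:
  increments:
    - [[18,-30,0],-0.05]
    - [[18,-30,0],-0.05]
    - [[18,-30,0],-0.05]
    - [[18,-30,0],-0.05]
    - [[18,-30,0],-0.05]
    - [[18,-30,0],-0.05]
    - [[18,-30,0],-0.05]
    - [[18,-30,0],-0.05]

```text
clock: 1.7
tool_pos: [0.4422, 0.1489, 0.2728]
orientation: [179.4, -0.1, -63.1]
force: [0.9, 0.6, 0.9]
opening: 0.0875
```

>>> move_arm:
  increments:
    - [[18,-30,0],-0.05]
    - [[18,-30,0],-0.05]
    - [[18,-30,0],-0.05]
    - [[18,-30,0],-0.05]
    - [[18,-25,0],-0.03]
    - [[14,-15,0],-0.02]
    - [[5,-5,0],0]
    - [[0,0,0],0]

```text
clock: 2.5
tool_pos: [0.5539, -0.028, 0.2701]
orientation: [179.1, -0.0, -78.4]
force: [-0.0, 0.1, 0.4]
opening: 0.0874
```

>>> move_arm:
  increments:
    - [[8,-4,-15],0]
    - [[8,-3,-20],0]
    - [[6,-1,-20],0]
    - [[0,0,-20],0]
    - [[0,0,-20],0]
    - [[0,0,-20],0]
    - [[0,0,-10],0]
    - [[0,0,0],0]

```text
clock: 3.3
tool_pos: [0.5731, -0.0305, 0.1362]
orientation: [179.0, 0.1, -77.9]
force: [-0.5, -0.4, -0.2]
opening: 0.0876
```

Run:
```python
from h import *
print({k:v for k,v in ctrl.get_obs().items() if k in('tool_pos','orientation','force','moment')})
S=snap('scene','s1');T=snap('top','t1')
a=cv2.resize(cv2.cvtColor(S['color'],cv2.COLOR_RGB2BGR)[150:330,200:400],None,fx=3,fy=3,interpolation=cv2.INTER_CUBIC)
cv2.imwrite('pics/s1c.png',a)
```

```text
{'tool_pos': array([ 0.57312861, -0.03054919,  0.13622656]), 'orientation': array([ 1.79039316e+02,  9.32620552e-02, -7.78755055e+01]), 'force': array([-0.49603435, -0.37587042, -0.22608112]), 'moment': array([ 0.0397755 , -0.07105729,  0.02391565])}
```

View pics/s1c.png

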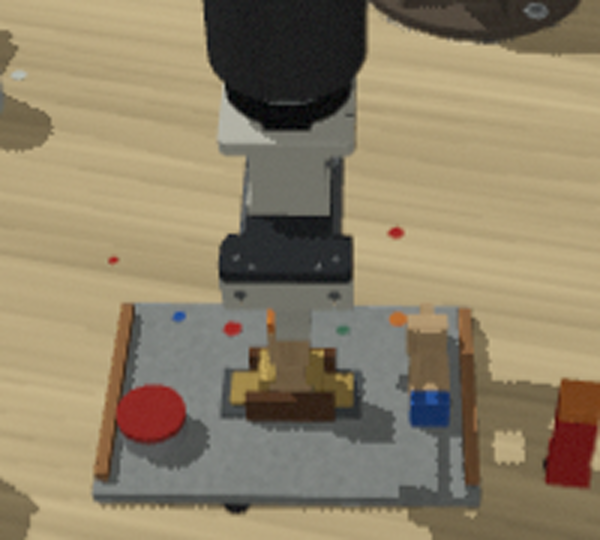

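The fingers are above the head and the jaws straddle it along the jig's x axis. The orange top is partly hidden at crop (270,320). I'll correct x by +3 mm and y by -5 mm, then descend to TCP z = 0.065.

>>> move_arm:
  increments:
    - [[3,-4,0],0]
    - [[1,-2,-10],0]
    - [[0,-1,-15],0]
    - [[0,0,-15],0]
    - [[0,0,-15],0]
    - [[0,0,-12],0]
    - [[0,0,-6],0]
    - [[0,0,0],0]

```text
clock: 4.2
tool_pos: [0.5825, -0.0385, 0.0657]
orientation: [179.8, 0.1, -77.9]
force: [-0.2, -0.2, -0.9]
opening: 0.0877
```

>>> move_arm:
  increments:
    - [[-4,2,0],0]
    - [[-2,1,0],0]
    - [[0,0,0],0]
    - [[0,0,0],0]
    - [[0,0,0],0]
    - [[0,0,0],0]
    - [[0,0,0],0]
    - [[0,0,0],0]

```text
clock: 5.0
tool_pos: [0.5778, -0.0349, 0.0685]
orientation: [-179.9, 0.1, -77.8]
force: [-0.4, -0.3, -0.4]
opening: 0.0877
```

>>> move_arm:
  increments:
    - [[-2,-1,-2],0]
    - [[0,0,-1],0]
    - [[0,0,0],0]
    - [[0,0,0],0]
    - [[0,0,0],0]
    - [[0,0,0],0]
    - [[0,0,0],0]
    - [[0,0,0],0]

```text
clock: 5.8
tool_pos: [0.5755, -0.0361, 0.065]
orientation: [-179.9, 0.1, -77.9]
force: [0.4, 0.6, -0.5]
opening: 0.0875
```

The tool is on target to within 1 mm, so I'll close the jaws.

>>> move_arm:
  increments:
    - [[0,0,0],0]
    - [[0,0,0],0]
    - [[0,0,0],0]
    - [[0,0,0],0]
    - [[0,0,0],0]
    - [[0,0,0],0]
    - [[0,0,0],0]
    - [[0,0,0],0]
  jaw: -1

```text
clock: 6.6
tool_pos: [0.5756, -0.0361, 0.065]
orientation: [-179.9, 0.1, -77.9]
force: [0.2, -0.4, -0.6]
opening: 0.0291
```

Run:
```python
from h import *
print({k:v.round(3) if hasattr(v,'round') else v for k,v in ctrl.get_obs().items() if k in('tool_pos','orientation','force','moment','opening')})
```

```text
{'tool_pos': array([ 0.576, -0.036,  0.065]), 'orientation': array([-1.7994e+02,  5.8000e-02, -7.7858e+01]), 'force': array([ 0.186, -0.379, -0.551]), 'moment': array([ 0.098, -0.009, -0.007]), 'opening': 0.029088593620840757}
```

The opening of 29 mm matches the 28 mm head, so the grip holds. I'll rock towards the jig's +y, world direction (-0.21, 0.98).

>>> move_arm:
  increments:
    - [[-0.6,3,0],0]
    - [[-0.6,3,0],0]
    - [[-0.6,3,0],0]
    - [[-0.6,3,0],0]
    - [[-0.6,3,0],0]
    - [[-0.6,3,0],0]
    - [[0,0,0],0]
    - [[0,0,0],0]

```text
clock: 7.4
tool_pos: [0.5738, -0.028, 0.0657]
orientation: [179.9, -0.7, -77.8]
force: [-0.7, 1.0, 1.3]
opening: 0.0279
```

Run:
```python
from h import *
print({k:v.round(4) if hasattr(v,'round') else v for k,v in ctrl.get_obs().items() if k in('tool_pos','orientation','force','moment','opening')})
S=snap('scene','s2')
a=cv2.resize(cv2.cvtColor(S['color'],cv2.COLOR_RGB2BGR)[230:330,220:350],None,fx=6,fy=6,interpolation=cv2.INTER_CUBIC)
cv2.imwrite('pics/s2c.png',a)
```

```text
{'tool_pos': array([ 0.5738, -0.028 ,  0.0657]), 'orientation': array([179.9327,  -0.7376, -77.8454]), 'force': array([-0.6869,  1.0409,  1.3088]), 'moment': array([ 0.8986,  0.2277, -0.0771]), 'opening': 0.027934923295303983}
```

View pics/s2c.png

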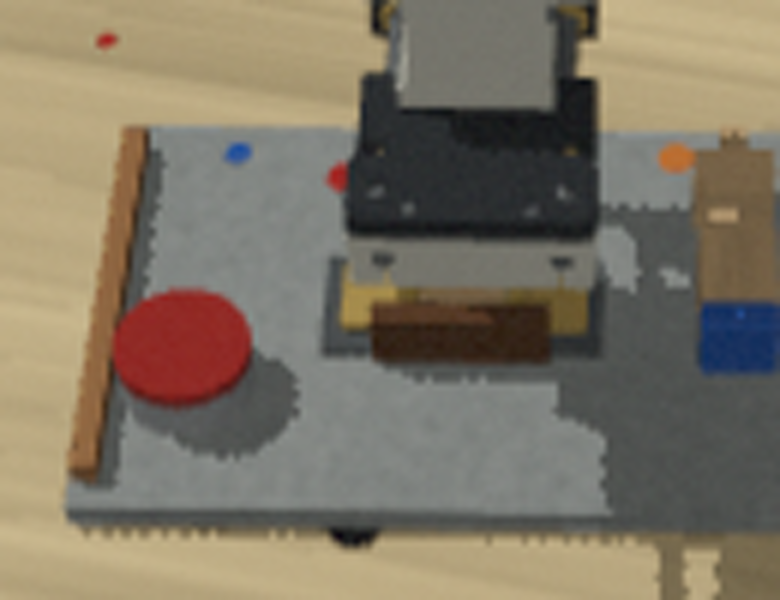

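The jaw block hides most of the pocket. The brass of both cheeks still shows at crop (365,300) and (570,305). The head has gone only 8 mm, because each row starts again from the measured pose, so I'll use larger rows.

>>> move_arm:
  increments:
    - [[-1,5,0],0]
    - [[-1,5,0],0]
    - [[-1,5,0],0]
    - [[-1,5,0],0]
    - [[0,0,0],0]
    - [[0,0,0],0]
    - [[0,0,0],0]
    - [[0,0,0],0]

```text
clock: 8.25
tool_pos: [0.572, -0.0201, 0.0644]
orientation: [179.7, -1.7, -77.7]
force: [1.3, -4.6, -1.0]
opening: 0.0282
```

>>> move_arm:
  increments:
    - [[-1,5,0],0]
    - [[-0.6,3,0],0]
    - [[0,0,0],0]
    - [[0,0,0],0]
    - [[0,0,0],0]
    - [[0,0,0],0]
    - [[0,0,0],0]
    - [[0,0,0],0]

```text
clock: 9.05
tool_pos: [0.5711, -0.0162, 0.0643]
orientation: [179.6, -2.0, -77.6]
force: [0.9, -4.6, -1.6]
opening: 0.0278
```

Run:
```python
from h import *
for n,b in(('scene',(230,330,220,350)),('top',(170,280,270,410))):
    S=snap(n,n+'3')
    a=cv2.resize(cv2.cvtColor(S['color'],cv2.COLOR_RGB2BGR)[b[0]:b[1],b[2]:b[3]],None,fx=5,fy=5,interpolation=cv2.INTER_CUBIC)
    cv2.imwrite(f'pics/{n}3c.png',a)
```

```text
(no output)
```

View pics/scene3c.png

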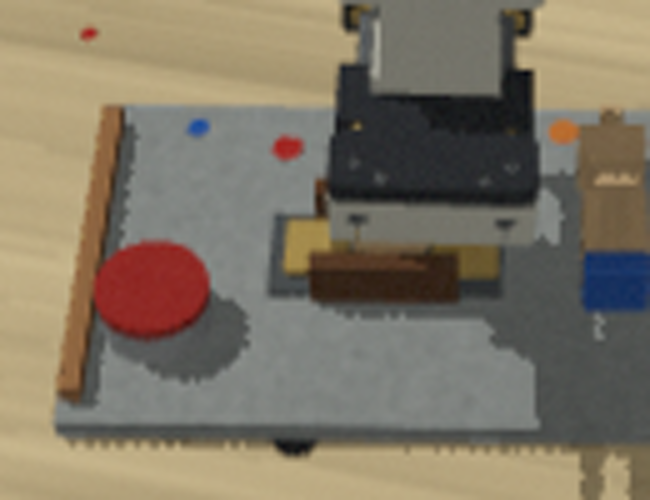

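View pics/top3c.png

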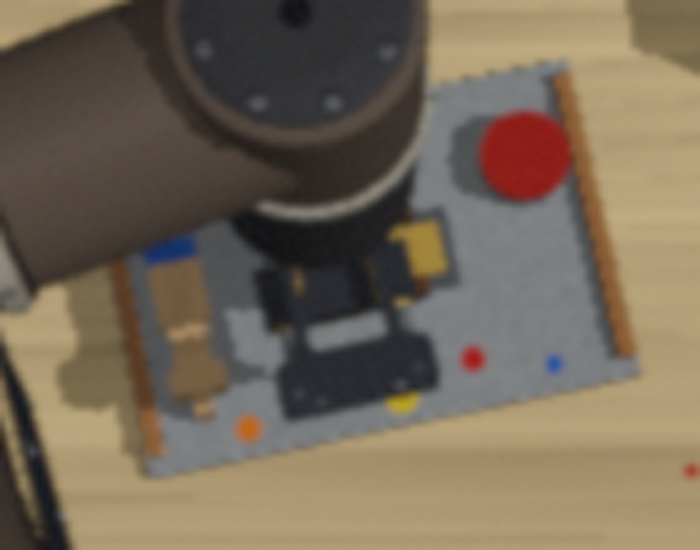

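Run:
```python
from h import *
A=load('scene0')['color'].astype(int);B=load('scene3')['color'].astype(int)
for r in(281,283):
    for I in(A,B):
        print(r,'L',[tuple(x) for x in I[r,271:282].tolist()]);
        print(r,'R',[tuple(x) for x in I[r,312:324].tolist()])
```

```text
281 L [(120, 124, 119), (118, 122, 119), (115, 118, 114), (64, 66, 67), (63, 67, 67), (84, 79, 68), (148, 124, 69), (147, 123, 66), (148, 125, 65), (147, 123, 68), (119, 96, 48)]
281 R [(90, 76, 38), (93, 77, 42), (94, 77, 41), (94, 78, 40), (91, 74, 39), (75, 65, 40), (41, 44, 45), (61, 65, 65), (65, 67, 67), (92, 94, 92), (121, 123, 120), (116, 120, 118)]
281 L [(133, 137, 133), (132, 136, 133), (127, 131, 128), (71, 75, 77), (74, 77, 78), (92, 86, 75), (162, 135, 74), (164, 139, 76), (163, 138, 75), (161, 136, 74), (134, 110, 60)]
281 R [(105, 86, 45), (104, 86, 43), (103, 84, 44), (104, 85, 48), (104, 87, 45), (105, 89, 47), (105, 86, 46), (85, 73, 46), (59, 61, 60), (83, 86, 83), (82, 84, 81), (82, 84, 82)]
283 L [(120, 123, 120), (117, 121, 118), (101, 104, 102), (65, 67, 67), (65, 68, 68), (92, 85, 66), (139, 115, 61), (140, 117, 62), (141, 118, 63), (138, 115, 61), (118, 93, 49)]
283 R [(91, 74, 37), (92, 75, 40), (92, 75, 38), (93, 76, 38), (93, 76, 40), (78, 65, 42), (40, 41, 43), (42, 43, 42), (64, 67, 65), (109, 112, 109), (110, 113, 110), (118, 122, 120)]
283 L [(132, 135, 132), (130, 134, 132), (114, 119, 116), (73, 77, 77), (75, 77, 77), (102, 94, 74), (154, 129, 69), (155, 133, 73), (156, 132, 71), (153, 129, 70), (132, 106, 59)]
283 R [(104, 87, 45), (104, 86, 45), (106, 89, 49), (102, 86, 45), (104, 88, 47), (106, 88, 47), (102, 86, 45), (88, 75, 48), (66, 70, 68), (78, 82, 80), (81, 83, 81), (81, 85, 81)]
```

Cheek_left's outer edge has moved about 2.0 px, or roughly 4.2 mm, which is not yet 5 mm. I'll lean further.

>>> move_arm:
  increments:
    - [[-1,5,0],0]
    - [[-1,5,0],0]
    - [[-1,5,0],0]
    - [[0,0,0],0]
    - [[0,0,0],0]
    - [[0,0,0],0]
    - [[0,0,0],0]
    - [[0,0,0],0]

```text
clock: 9.95
tool_pos: [0.5686, -0.0051, 0.0641]
orientation: [179.5, -2.4, -77.6]
force: [2.2, -3.6, -1.3]
opening: 0.028
```

```bash
cat > edge.py <<'E'
from h import *
import sys
def edges(s):
    I=s['color'].astype(float); o=[]
    for r in range(279,285):
        sat=(I[r,:,0]-I[r,:,2])  # brass: R-B large
        f=[]
        for x0,x1,sgn in((270,281,1),(311,327,-1)):
            p=sat[x0:x1]; n=p[-4] if sgn>0 else p[1]
            h=n/2
            for i in range(len(p)-1):
                if (p[i]-h)*(p[i+1]-h)<0 : f.append(x0+i+(h-p[i])/(p[i+1]-p[i])); break
            else: f.append(np.nan)
        o.append(f)
    return np.array(o)
n=sys.argv[1]
if len(sys.argv)>2: s=snap('scene',n)
s=load(n);e=edges(s);e0=edges(load('scene0'))
print('dpx L(right cheek),R(left cheek):',np.nanmedian(e-e0,0).round(2), (e-e0).round(1).tolist())
y=np.radians(12);c=np.array([.5763,-.0358]);d=np.array([-np.sin(y),np.cos(y)])
for j in(-.045,.045):
    a=proj(s,[[*(c+d*j),.04],[*(c+d*(j+.01)),.04]]);print('px per mm',(a[1]-a[0])/10)
o=ctrl.get_obs();print(o['clock'],o['tool_pos'].round(4),o['orientation'].round(2),o['force'].round(2),o['moment'].round(2))
E
python3 edge.py scene3; python3 edge.py s4 1
```

```text
dpx L(right cheek),R(left cheek): [0.   1.99] [[0.0, 1.6], [-0.0, 2.0], [0.0, 2.0], [-0.0, 2.0], [0.0, 2.0], [0.0, 2.1]]
px per mm [0.46351818 0.00484398]
px per mm [0.46324545 0.00465734]
9.95 [ 0.5686 -0.0051  0.0641] [179.5   -2.35 -77.58] [ 2.16 -3.64 -1.33] [-1.07 -0.72  0.01]
dpx L(right cheek),R(left cheek): [0.01 3.01] [[0.0, 2.5], [0.0, 2.9], [0.0, 3.0], [-0.0, 3.0], [0.0, 3.0], [0.0, 3.1]]
px per mm [0.46351818 0.00484398]
px per mm [0.46324545 0.00465734]
10.0 [ 0.5687 -0.0051  0.0641] [179.51  -2.35 -77.58] [ 1.9  -3.34 -1.85] [-1.11 -0.79  0.01]
```

Run:
```python
from h import *
a=cv2.resize(cv2.cvtColor(load('s4')['color'],cv2.COLOR_RGB2BGR)[225:305,250:350],None,fx=7,fy=7,interpolation=cv2.INTER_CUBIC)
cv2.imwrite('pics/s4c.png',a)
```

```text
(no output)
```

View pics/s4c.png

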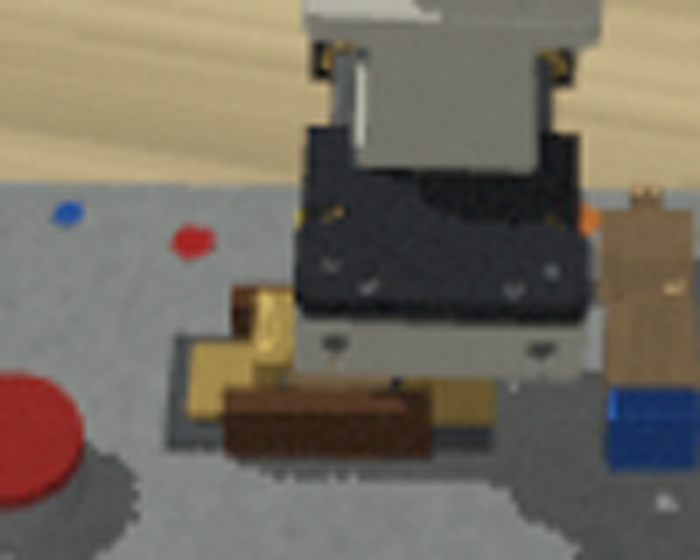

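Cheek_left is now at least 6.5 mm back and past the 5 mm needed. The TCP travelled 32 mm, more than that lean needs, so the pads may have slid on the head. I'll go back to the centre and check.

>>> move_arm:
  increments:
    - [[1,-5,0],0]
    - [[1,-5,0],0]
    - [[1,-5,0],0]
    - [[1,-5,0],0]
    - [[1,-5,0],0]
    - [[0,0,0],0]
    - [[0,0,0],0]
    - [[0,0,0],0]

```text
clock: 10.8
tool_pos: [0.5719, -0.0167, 0.067]
orientation: [179.9, -1.4, -77.6]
force: [0.6, -0.1, -0.5]
opening: 0.0278
```

```bash
python3 edge.py s5 1
python3 - <<'E'
from h import *
a=cv2.resize(cv2.cvtColor(load('s5')['color'],cv2.COLOR_RGB2BGR)[225:305,250:350],None,fx=7,fy=7,interpolation=cv2.INTER_CUBIC)
cv2.imwrite('pics/s5c.png',a)
E
```

```text
dpx L(right cheek),R(left cheek): [-0.65  2.99] [[-0.6, 2.7], [-0.7, 2.9], [-0.8, 3.0], [-0.6, 3.0], [-0.6, 3.0], [-0.7, 3.0]]
px per mm [0.46351818 0.00484398]
px per mm [0.46324545 0.00465734]
10.85 [ 0.5719 -0.0167  0.067 ] [179.86  -1.36 -77.61] [ 0.3   0.06 -2.21] [ 0.13 -0.06  0.02]
```

View pics/s5c.png

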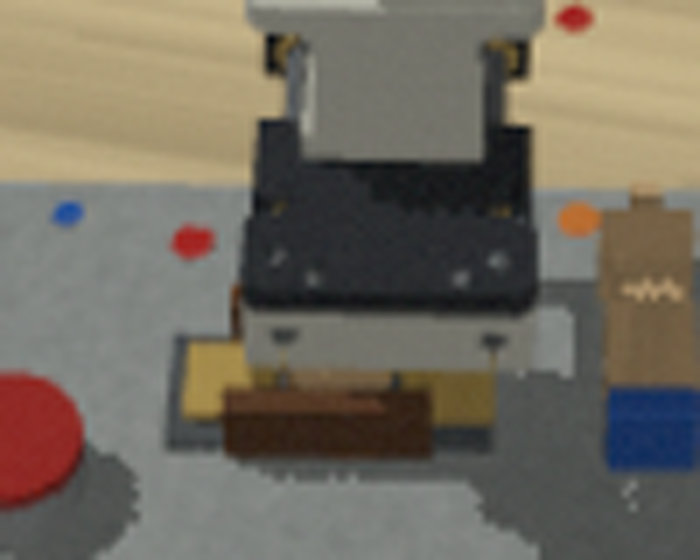

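Cheek_right has already moved 1.4 mm while the TCP is still on the +y side. That means the pads did slide towards +y on the head. I'll keep rocking to -y and watch the cheek.

>>> move_arm:
  increments:
    - [[1,-5,-1],0]
    - [[1,-5,-1],0]
    - [[1,-5,0],0]
    - [[1,-5,0],0]
    - [[0,0,0],0]
    - [[0,0,0],0]
    - [[0,0,0],0]
    - [[0,0,0],0]

```text
clock: 11.65
tool_pos: [0.5765, -0.0334, 0.065]
orientation: [-180.0, -1.0, -77.7]
force: [-0.8, 2.3, 1.3]
opening: 0.0279
```

```bash
python3 edge.py s6 1
python3 - <<'E'
from h import *
a=cv2.resize(cv2.cvtColor(load('s6')['color'],cv2.COLOR_RGB2BGR)[225:305,250:350],None,fx=7,fy=7,interpolation=cv2.INTER_CUBIC)
cv2.imwrite('pics/s6c.png',a)
E
```

```text
dpx L(right cheek),R(left cheek): [-0.67  2.99] [[-0.5, 2.7], [-0.7, 3.0], [-0.8, 3.0], [-0.6, 3.0], [-0.7, 3.0], [-0.7, 3.1]]
px per mm [0.46351818 0.00484398]
px per mm [0.46324545 0.00465734]
11.7 [ 0.5765 -0.0334  0.065 ] [-179.95   -1.01  -77.69] [-0.51  1.69  0.99] [ 1.05  0.36 -0.05]
```

View pics/s6c.png

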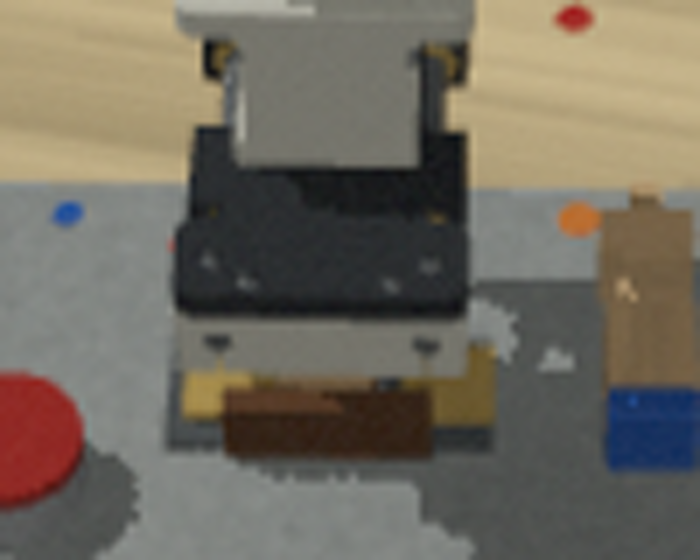

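Cheek_right has held at 1.4 mm, and the TCP is back near the centre. The foot probably slid a little instead of the pads. I'll carry on to -y.

>>> move_arm:
  increments:
    - [[1,-5,0],0]
    - [[1,-5,0],0]
    - [[1,-5,0],0]
    - [[1,-5,0],0]
    - [[1,-5,0],0]
    - [[0,0,0],0]
    - [[0,0,0],0]
    - [[0,0,0],0]

```text
clock: 12.5
tool_pos: [0.5802, -0.0507, 0.0654]
orientation: [-179.8, -0.5, -77.7]
force: [-2.3, 2.4, 2.0]
opening: 0.0278
```

```bash
python3 edge.py s7 1
python3 - <<'E'
from h import *
a=cv2.resize(cv2.cvtColor(load('s7')['color'],cv2.COLOR_RGB2BGR)[225:305,250:350],None,fx=7,fy=7,interpolation=cv2.INTER_CUBIC)
cv2.imwrite('pics/s7c.png',a)
E
```

```text
dpx L(right cheek),R(left cheek): [-1.78  2.98] [[-1.7, 2.7], [-1.8, 3.0], [-1.8, 3.0], [-1.7, 3.0], [-1.8, 3.0], [-1.8, 3.1]]
px per mm [0.46351818 0.00484398]
px per mm [0.46324545 0.00465734]
12.55 [ 0.5802 -0.0506  0.0654] [-179.84   -0.46  -77.67] [-0.87  3.45  0.91] [ 0.81  0.31 -0.09]
```

View pics/s7c.png

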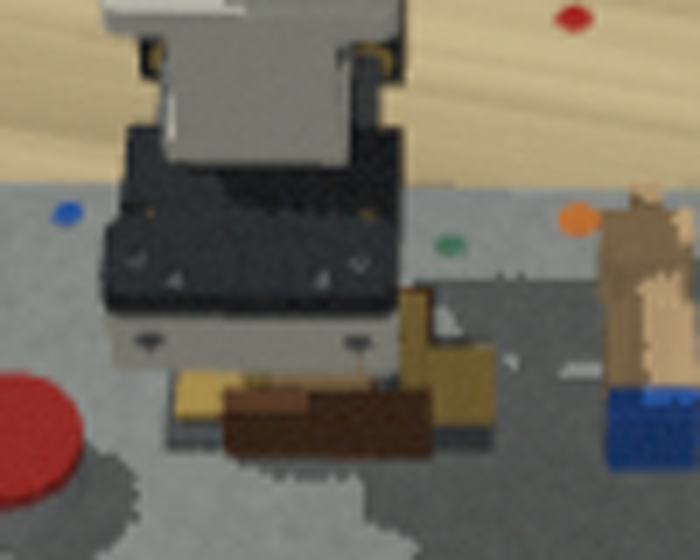

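>>> move_arm:
  increments:
    - [[1,-5,0],0]
    - [[1,-5,0],0]
    - [[1,-5,0],0]
    - [[1,-4,0],0]
    - [[0,0,0],0]
    - [[0,0,0],0]
    - [[0,0,0],0]
    - [[0,0,0],0]

```text
clock: 13.35
tool_pos: [0.5829, -0.0634, 0.0639]
orientation: [-179.8, 0.1, -77.8]
force: [-0.6, 3.9, 1.2]
opening: 0.0278
```

```bash
python3 edge.py s8 1
python3 - <<'E'
from h import *
a=cv2.resize(cv2.cvtColor(load('s8')['color'],cv2.COLOR_RGB2BGR)[225:305,250:350],None,fx=7,fy=7,interpolation=cv2.INTER_CUBIC)
cv2.imwrite('pics/s8c.png',a)
E
```

```text
dpx L(right cheek),R(left cheek): [-2.45  3.  ] [[-2.2, 2.8], [-2.2, 2.9], [-2.5, 3.0], [-2.5, 3.0], [-2.6, 3.0], [-2.4, 3.1]]
px per mm [0.46351818 0.00484398]
px per mm [0.46324545 0.00465734]
13.4 [ 0.5829 -0.0634  0.064 ] [-1.7978e+02  6.0000e-02 -7.7750e+01] [-1.11  2.66  1.14] [1.25 0.42 0.02]
```

View pics/s8c.png

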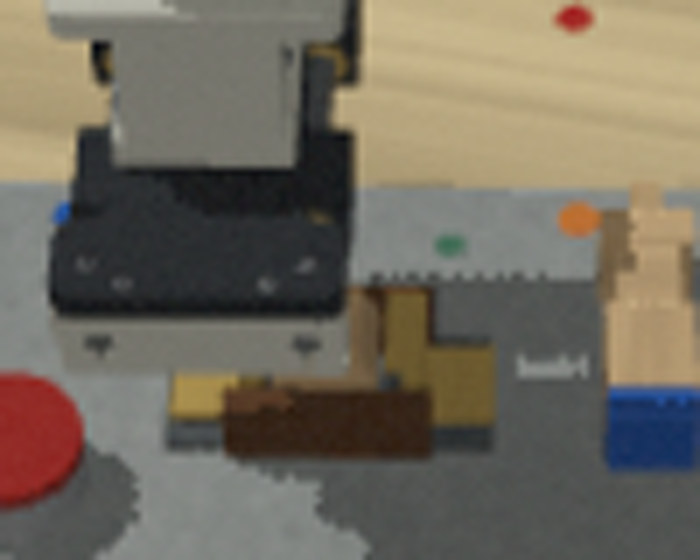

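Run:
```python
from h import *
S=load('s8')
y=np.radians(12);c=np.array([.5763,-.0358]);R=np.array([[np.cos(y),-np.sin(y)],[np.sin(y),np.cos(y)]])
def pj(p): return ((proj(S,[[*(c+R@np.array(p[:2])),p[2]]])[0]-[250,225])*7).round()
for z in(.036,.046,.062,.084,.107):
    print(z,[pj((x,yy,z)).tolist() for x,yy in((.014,-.01),(.014,.01),(.014,.015),(-.014,.01),(-.014,.015))])
```

```text
0.036 [[290.0, 383.0], [355.0, 384.0], [371.0, 384.0], [358.0, 314.0], [374.0, 315.0]]
0.046 [[288.0, 363.0], [354.0, 363.0], [371.0, 364.0], [357.0, 293.0], [374.0, 294.0]]
0.062 [[287.0, 329.0], [353.0, 330.0], [370.0, 330.0], [356.0, 259.0], [373.0, 260.0]]
0.084 [[284.0, 281.0], [351.0, 282.0], [368.0, 282.0], [355.0, 211.0], [371.0, 212.0]]
0.107 [[281.0, 229.0], [350.0, 230.0], [367.0, 230.0], [353.0, 160.0], [370.0, 160.0]]
```

Run:
```python
from h import *
a=cv2.cvtColor(load('s8')['color'],cv2.COLOR_RGB2BGR)[262:295,270:325].astype(float)
a=np.clip(a*1.7,0,255).astype(np.uint8)
cv2.imwrite('pics/s8d.png',cv2.resize(a,None,fx=14,fy=14,interpolation=cv2.INTER_LANCZOS4))
```

```text
(no output)
```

View pics/s8d.png

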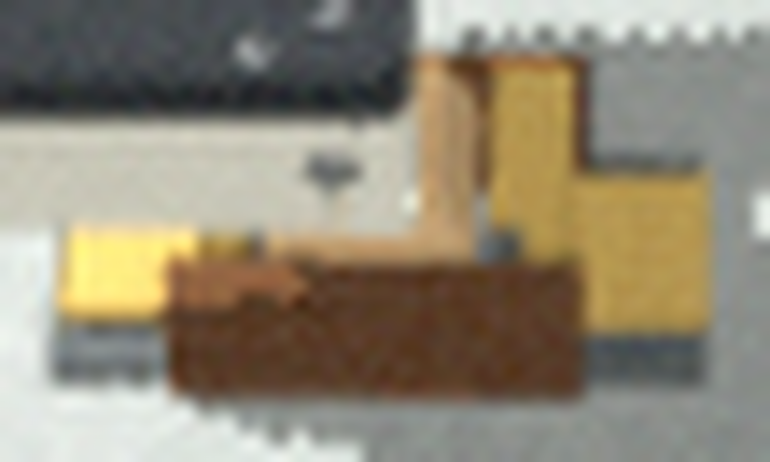

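>>> move_arm:
  increments:
    - [[1,-5,0],0]
    - [[1,-5,0],0]
    - [[1,-5,0],0]
    - [[0,0,0],0]
    - [[0,0,0],0]
    - [[0,0,0],0]
    - [[0,0,0],0]
    - [[0,0,0],0]

```text
clock: 14.2
tool_pos: [0.5851, -0.0744, 0.0624]
orientation: [-179.7, 0.4, -77.8]
force: [-0.6, 3.4, 0.4]
opening: 0.0283
```

```bash
python3 edge.py s9 1
python3 - <<'E'
from h import *
a=cv2.cvtColor(load('s9')['color'],cv2.COLOR_RGB2BGR)[235:295,260:325].astype(float)
a=np.clip(a*1.6,0,255).astype(np.uint8)
cv2.imwrite('pics/s9d.png',cv2.resize(a,None,fx=10,fy=10,interpolation=cv2.INTER_LANCZOS4))
E
```

```text
dpx L(right cheek),R(left cheek): [-2.46  2.98] [[-2.2, 2.8], [-2.2, 2.9], [-2.5, 3.0], [-2.5, 3.0], [-2.6, 3.0], [-2.5, 3.1]]
px per mm [0.46351818 0.00484398]
px per mm [0.46324545 0.00465734]
14.25 [ 0.5851 -0.0745  0.0624] [-179.74    0.4   -77.82] [-0.44  3.41  0.69] [1.39 0.26 0.03]
```

View pics/s9d.png

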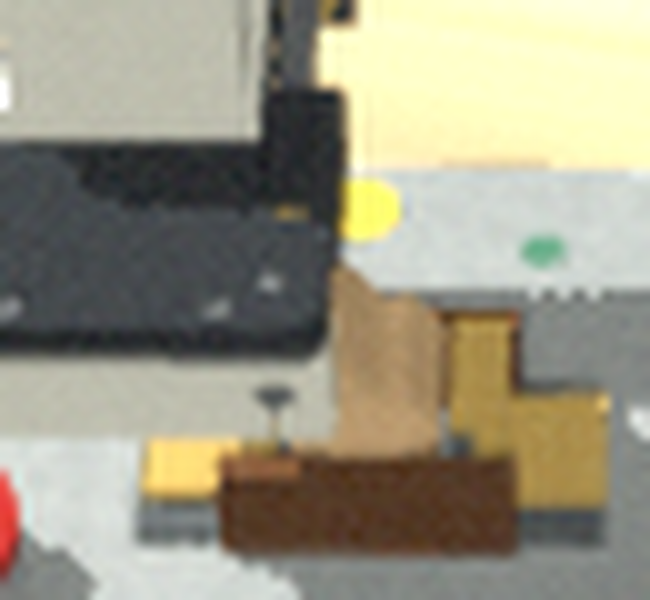

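Cheek_right has stopped at about 5.3 mm, plus whatever it started with. The crop shows the block leaning far to -y, with its raised +y shoulder at crop (390,360). Both cheeks are now past 5 mm, so I'll bring the head back to the centre.

>>> move_arm:
  increments:
    - [[-1,5,0],0]
    - [[-1,5,0],0]
    - [[-1,5,0],0]
    - [[-1,5,0],0]
    - [[-1,5,0],0]
    - [[-1,5,0],0]
    - [[0,0,0],0]
    - [[0,0,0],0]

```text
clock: 15.05
tool_pos: [0.5823, -0.0624, 0.0698]
orientation: [-179.8, -1.1, -77.6]
force: [-0.7, 0.1, -1.9]
opening: 0.0276
```

```bash
python3 edge.py s10 1
python3 - <<'E'
from h import *
a=cv2.cvtColor(load('s10')['color'],cv2.COLOR_RGB2BGR)[235:295,260:325].astype(float)
a=np.clip(a*1.6,0,255).astype(np.uint8)
cv2.imwrite('pics/s10d.png',cv2.resize(a,None,fx=10,fy=10,interpolation=cv2.INTER_LANCZOS4))
E
```

```text
dpx L(right cheek),R(left cheek): [-2.47  2.99] [[-2.2, 2.9], [-2.2, 2.9], [-2.5, 3.0], [-2.5, 3.0], [-2.6, 3.0], [-2.5, 3.1]]
px per mm [0.46351818 0.00484398]
px per mm [0.46324545 0.00465734]
15.1 [ 0.5823 -0.0623  0.0698] [-179.83   -1.07  -77.58] [ 0.2  -0.23 -1.42] [ 0.14 -0.02 -0.06]
```

View pics/s10d.png

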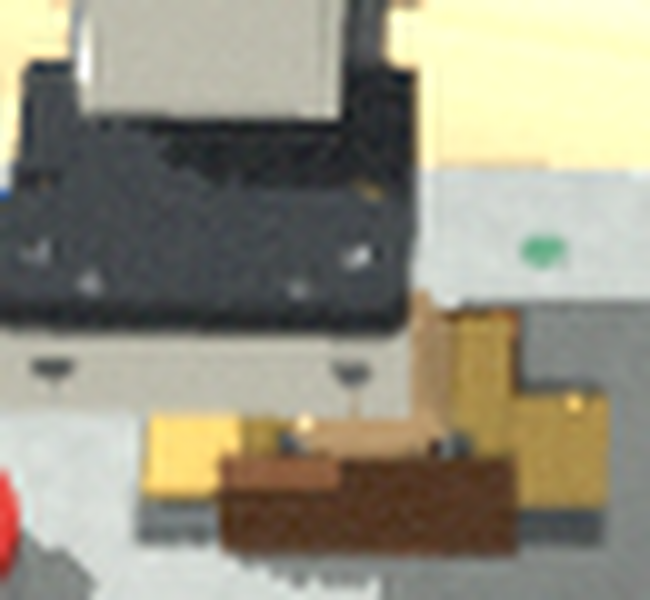

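>>> move_arm:
  increments:
    - [[-1,5,-1],0]
    - [[-1,5,-1],0]
    - [[-1,5,-1],0]
    - [[-1,5,0],0]
    - [[-1,4,0],0]
    - [[0,0,0],0]
    - [[0,0,0],0]
    - [[0,0,0],0]

```text
clock: 15.9
tool_pos: [0.5789, -0.0451, 0.0683]
orientation: [-180.0, -1.8, -77.4]
force: [-0.4, -2.5, -0.5]
opening: 0.0276
```

```bash
python3 edge.py s11 1
python3 - <<'E'
from h import *
a=cv2.cvtColor(load('s11')['color'],cv2.COLOR_RGB2BGR)[235:295,260:325].astype(float)
a=np.clip(a*1.6,0,255).astype(np.uint8)
cv2.imwrite('pics/s11d.png',cv2.resize(a,None,fx=10,fy=10,interpolation=cv2.INTER_LANCZOS4))
E
```

```text
dpx L(right cheek),R(left cheek): [-2.45  2.96] [[-2.2, 2.9], [-2.3, 3.0], [-2.5, 3.0], [-2.5, 3.0], [-2.6, 3.0], [-2.4, 3.1]]
px per mm [0.46351818 0.00484398]
px per mm [0.46324545 0.00465734]
15.95 [ 0.579  -0.0451  0.0683] [-179.97   -1.77  -77.41] [ 0.53 -1.62 -0.51] [-0.72 -0.29  0.01]
```

View pics/s11d.png

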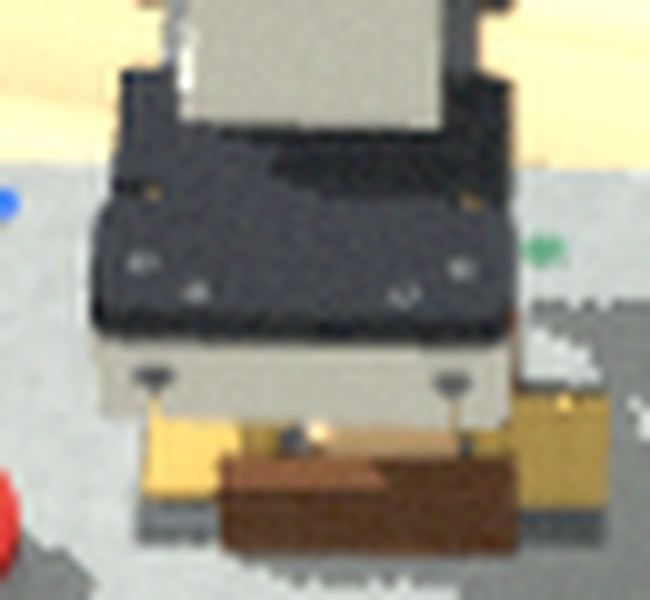

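The visible shoulder strip sits about 5 mm to the +y side while the TCP is 9 mm to -y. The pads are therefore off-centre on the head. I'll open, look, and grip again on centre.

>>> move_arm:
  increments:
    - [[0,0,0],0]
    - [[0,0,0],0]
    - [[0,0,0],0]
    - [[0,0,0],0]
    - [[0,0,0],0]
    - [[0,0,0],0]
    - [[0,0,0],0]
    - [[0,0,0],0]
  jaw: 1

```text
clock: 16.75
tool_pos: [0.5791, -0.0439, 0.0682]
orientation: [-179.9, -1.7, -77.4]
force: [0.3, 0.9, -0.6]
opening: 0.0854
```

>>> move_arm:
  increments:
    - [[0,0,20],0]
    - [[0,0,20],0]
    - [[0,0,20],0]
    - [[0,0,20],0]
    - [[0,0,20],0]
    - [[0,0,10],0]
    - [[0,0,0],0]
    - [[0,0,0],0]

```text
clock: 17.55
tool_pos: [0.5772, -0.0443, 0.1805]
orientation: [179.9, -1.7, -77.4]
force: [0.2, 0.1, -0.1]
opening: 0.0874
```

```bash
python3 edge.py s12 1
python3 - <<'E'
from h import *
a=cv2.cvtColor(load('s12')['color'],cv2.COLOR_RGB2BGR)[215:295,240:340].astype(float)
a=np.clip(a*1.6,0,255).astype(np.uint8)
cv2.imwrite('pics/s12d.png',cv2.resize(a,None,fx=7,fy=7,interpolation=cv2.INTER_LANCZOS4))
E
```

```text
dpx L(right cheek),R(left cheek): [-2.47  3.28] [[-2.2, 3.1], [-2.3, 3.3], [-2.5, 3.3], [-2.5, 3.3], [-2.6, 3.3], [-2.5, 3.3]]
px per mm [0.46351818 0.00484398]
px per mm [0.46324545 0.00465734]
17.6 [ 0.5771 -0.0443  0.1804] [179.85  -1.69 -77.43] [-0.34  0.71  0.83] [ 0.17 -0.02  0.02]
```

View pics/s12d.png

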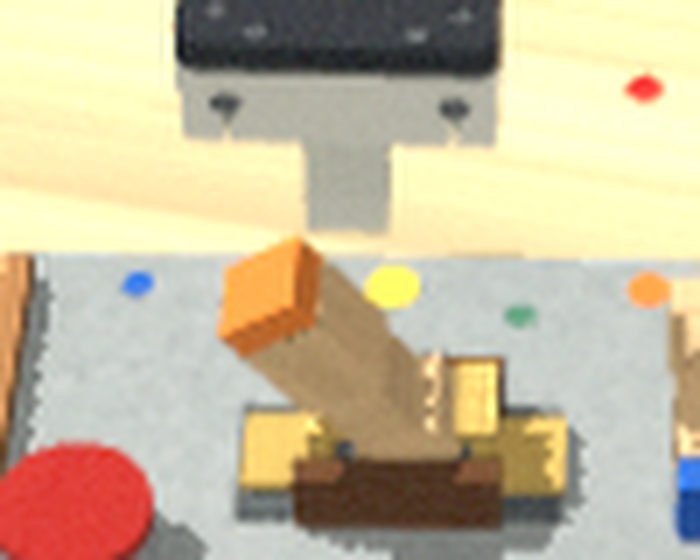

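After release the block leans far to -y against the cheeks. Its orange top is at about scene px (278,256), and it was already leaning like this while the pads slid over it. Both cheeks are back, left about 7 mm and right about 5.3 mm. I'll measure the leaning head. The guide walls hold the block in x, so I can intersect the scene rays with the jig's x planes.

Run:
```python
from h import *
a=cv2.cvtColor(load('s12')['color'],cv2.COLOR_RGB2BGR)[244:290,265:315].astype(float)
a=np.clip(a*1.5,0,255).astype(np.uint8)
cv2.imwrite('pics/s12e.png',cv2.resize(a,None,fx=13,fy=13,interpolation=cv2.INTER_CUBIC))
T=snap('top','t12')
b=cv2.cvtColor(T['color'],cv2.COLOR_RGB2BGR)[170:280,270:410]
cv2.imwrite('pics/t12c.png',cv2.resize(b,None,fx=5,fy=5,interpolation=cv2.INTER_CUBIC))
```

```text
(no output)
```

View pics/s12e.png

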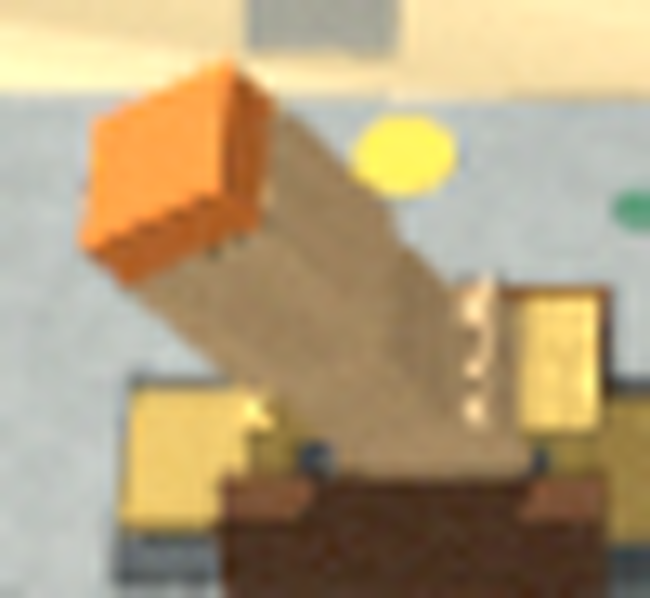

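View pics/t12c.png

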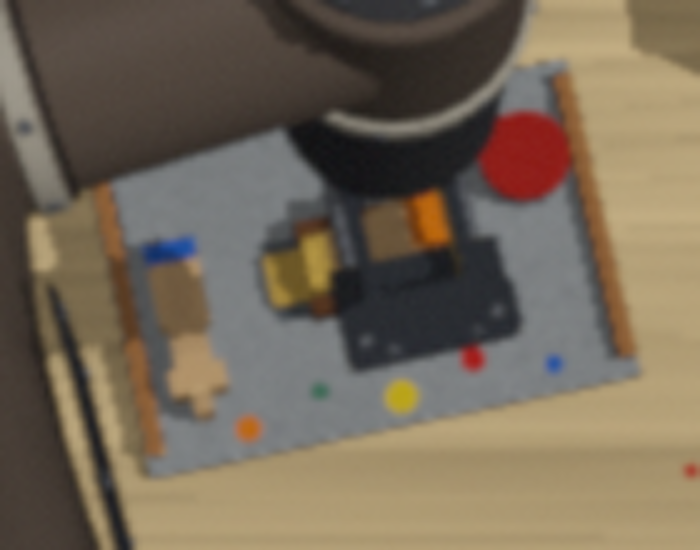

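Run:
```python
from h import *
S=load('s12')
y=np.radians(12);c=np.array([.5763,-.0358]);ex=np.array([np.cos(y),np.sin(y),0]);ey=np.array([-np.sin(y),np.cos(y),0])
def on(uv,xj):
    o,d=ray(S,uv); o2=o-np.array([*c,0]); t=(xj-o2@ex)/(d@ex); p=o2+t*d; return np.array([p@ey*1e3,p[2]*1e3])
q={}
for n,uv,xj in(('fl',(82,245),.014),('fr',(222,195),.014),('bl',(95,125),-.014),('br',(230,62),-.014),('low',(130,285),.014),('orr',(265,225),.014)):
    q[n]=on((uv[0]/13+265-.45,uv[1]/13+244-.45),xj); print(n,q[n].round(1))
e=(q['fr']-q['fl']+q['br']-q['bl'])/2; print('edge',np.linalg.norm(e),'lean deg',np.degrees(np.arctan2(e[1],e[0])))
top=(q['fl']+q['fr']+q['bl']+q['br'])/4; th=np.arctan2(e[1],e[0])
ax=np.array([-np.sin(th),np.cos(th)])
print('top',top,'head',top-ax*23,'foot',top-ax*95,'sh+',top-ax*69+15*np.array([np.cos(th),np.sin(th)]),'neckL',top-ax*64-10*np.array([np.cos(th),np.sin(th)]))
h=top-ax*23; print('head world',(np.array([*c,0])+ey*h[0]/1e3)[:2],h[1])
```

```text
fl [-50.3  92. ]
fr [-27.5 104.3]
bl [-50.5  89.5]
br [-27.9 104.8]
low [-43.3  82.4]
orr [-21.   97.3]
edge 26.594784337243315 lean deg 31.364219493190422
top [-39.04477358  97.67667089] head [-27.07381412  78.03752301] foot [10.40049376 16.55845138] sh+ [ 9.67624473 46.56637472] neckL [-14.27303764  37.82384223]
head world [ 0.58192896 -0.06228219] 78.03752300908775
```

The measurement gives a lean of 31° to -y. The head's middle is at jig y = -27 mm, z = 78 mm (world 0.582, -0.062). The top edge measures 26.6 mm against 28, and the foot has slid about 10 mm to +y at z ≈ 14-16 mm, so the geometry holds together. I'll regrip the head there and swing it back to upright.

>>> move_arm:
  increments:
    - [[3,-10,-10],0]
    - [[2,-7,-20],0]
    - [[1,-3,-20],0]
    - [[0,0,-20],0]
    - [[0,0,-20],0]
    - [[0,0,-15],0]
    - [[0,0,-6],0]
    - [[0,0,0],0]

```text
clock: 18.45
tool_pos: [0.5786, -0.0693, 0.0549]
orientation: [179.1, -1.6, -77.5]
force: [-0.0, 0.9, 1.4]
opening: 0.0875
```

>>> move_arm:
  increments:
    - [[3,5,4],0]
    - [[1,1,1],0]
    - [[0,0,0],0]
    - [[0,0,0],0]
    - [[0,0,0],0]
    - [[0,0,0],0]
    - [[0,0,0],0]
    - [[0,0,0],0]

```text
clock: 19.25
tool_pos: [0.5849, -0.0625, 0.0633]
orientation: [179.4, -1.7, -77.4]
force: [-1.0, -0.8, -0.9]
opening: 0.0871
```

>>> move_arm:
  increments:
    - [[-3,0,-3],0]
    - [[0,0,0],0]
    - [[0,0,0],0]
    - [[0,0,0],0]
    - [[0,0,0],0]
    - [[0,0,0],0]
    - [[0,0,0],0]
    - [[0,0,0],0]

```text
clock: 20.05
tool_pos: [0.5814, -0.0626, 0.0598]
orientation: [179.4, -1.7, -77.5]
force: [0.2, 0.1, -0.7]
opening: 0.0877
```

>>> move_arm:
  increments:
    - [[0,0,0],0]
    - [[0,0,0],0]
    - [[0,0,0],0]
    - [[0,0,0],0]
    - [[0,0,0],0]
    - [[0,0,0],0]
    - [[0,0,0],0]
    - [[0,0,0],0]
  jaw: -1

```text
clock: 20.85
tool_pos: [0.5815, -0.0626, 0.0598]
orientation: [179.4, -1.7, -77.5]
force: [1.1, 0.5, 0.6]
opening: 0.0292
```

>>> move_arm:
  increments:
    - [[-1,5,2],0]
    - [[-1,5,2],0]
    - [[-1,5,2],0]
    - [[-1,5,1],0]
    - [[0,0,0],0]
    - [[0,0,0],0]
    - [[0,0,0],0]
    - [[0,0,0],0]

```text
clock: 21.65
tool_pos: [0.5786, -0.0486, 0.0679]
orientation: [179.3, -2.2, -77.4]
force: [0.4, -1.6, -0.8]
opening: 0.0279
```

```bash
python3 edge.py s13 1
python3 - <<'E'
from h import *
a=cv2.cvtColor(load('s13')['color'],cv2.COLOR_RGB2BGR)[235:295,260:325].astype(float)
a=np.clip(a*1.6,0,255).astype(np.uint8)
cv2.imwrite('pics/s13d.png',cv2.resize(a,None,fx=10,fy=10,interpolation=cv2.INTER_LANCZOS4))
E
```

```text
dpx L(right cheek),R(left cheek): [-2.46  2.98] [[-2.2, 2.9], [-2.3, 3.0], [-2.5, 3.0], [-2.5, 2.9], [-2.6, 3.0], [-2.4, 3.1]]
px per mm [0.46351818 0.00484398]
px per mm [0.46324545 0.00465734]
21.7 [ 0.5786 -0.0486  0.0679] [179.27  -2.15 -77.44] [ 0.33 -0.68 -0.23] [-0.15 -0.23 -0.01]
```

View pics/s13d.png

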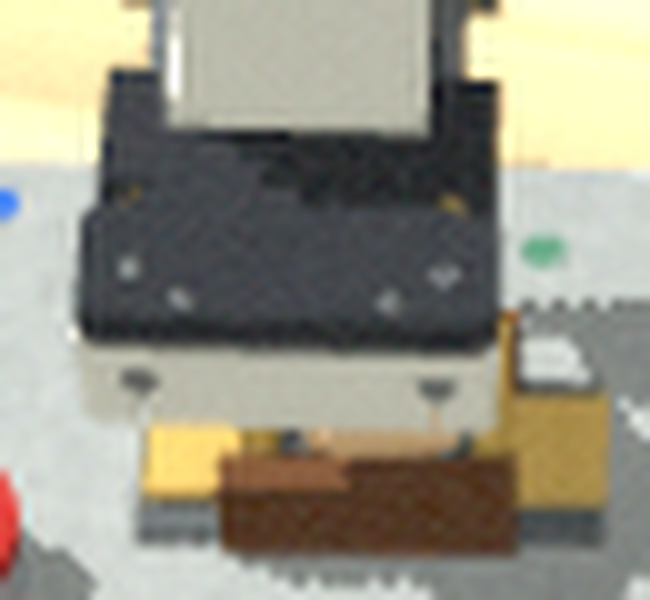

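The block is coming back up. Cheek_left still reads 6.5 mm, so the 7 mm reading in the last free picture was a shading effect. I'll continue towards upright.

>>> move_arm:
  increments:
    - [[-1,5,0],0]
    - [[-1,5,0],0]
    - [[-1,5,0],0]
    - [[-1,5,0],0]
    - [[0,0,0],0]
    - [[0,0,0],0]
    - [[0,0,0],0]
    - [[0,0,0],0]

```text
clock: 22.5
tool_pos: [0.5756, -0.0347, 0.0701]
orientation: [179.1, -2.7, -77.4]
force: [-0.2, -2.4, -0.0]
opening: 0.0278
```

```bash
python3 edge.py s14 1
python3 - <<'E'
from h import *
a=cv2.cvtColor(load('s14')['color'],cv2.COLOR_RGB2BGR)[235:295,260:325].astype(float)
a=np.clip(a*1.6,0,255).astype(np.uint8)
cv2.imwrite('pics/s14d.png',cv2.resize(a,None,fx=10,fy=10,interpolation=cv2.INTER_LANCZOS4))
E
```

```text
dpx L(right cheek),R(left cheek): [-2.5   2.99] [[-2.2, 2.9], [-2.2, 2.9], [-2.5, 3.0], [-2.5, 3.0], [-2.6, 3.0], [-2.5, 3.0]]
px per mm [0.46351818 0.00484398]
px per mm [0.46324545 0.00465734]
22.55 [ 0.5756 -0.0347  0.0701] [179.15  -2.69 -77.35] [ 0.93 -1.78 -0.21] [-0.44 -0.29  0.04]
```

View pics/s14d.png

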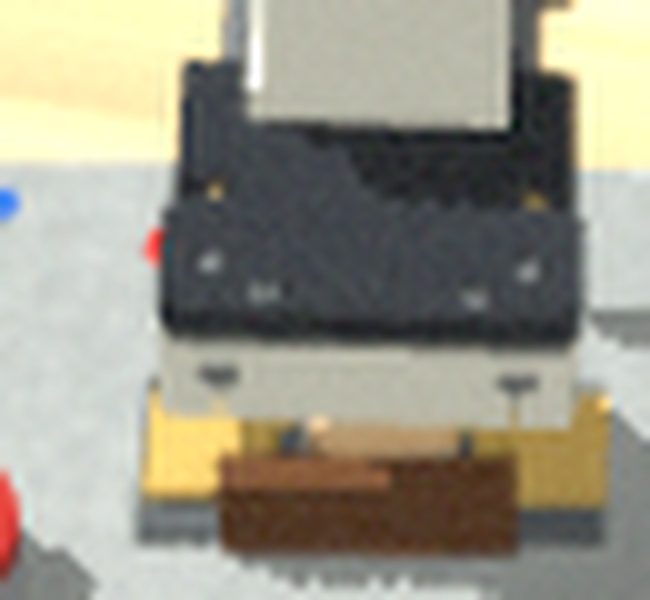

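>>> move_arm:
  increments:
    - [[-1,5,-1],0]
    - [[-1,5,-1],0]
    - [[0,1,-1],0]
    - [[0,0,0],0]
    - [[0,0,0],0]
    - [[0,0,0],0]
    - [[0,0,0],0]
    - [[0,0,0],0]

```text
clock: 23.35
tool_pos: [0.5742, -0.0272, 0.0687]
orientation: [179.1, -3.0, -77.3]
force: [1.4, -2.9, -0.5]
opening: 0.0281
```

```bash
python3 edge.py s15 1
python3 - <<'E'
from h import *
a=cv2.cvtColor(load('s15')['color'],cv2.COLOR_RGB2BGR)[270:290,275:320].astype(float)
a=np.clip(a*1.6,0,255).astype(np.uint8)
cv2.imwrite('pics/s15d.png',cv2.resize(a,None,fx=16,fy=16,interpolation=cv2.INTER_LANCZOS4))
for f in('s13','s14','s15'):
    I=load(f)['color'].astype(int); print(f,[I[r,286:310].sum(1).tolist() for r in(279,)])
E
```

```text
dpx L(right cheek),R(left cheek): [-2.47  2.99] [[-2.2, 2.9], [-2.2, 3.0], [-2.5, 3.0], [-2.5, 3.0], [-2.6, 3.0], [-2.5, 3.0]]
px per mm [0.46351818 0.00484398]
px per mm [0.46324545 0.00465734]
23.4 [ 0.5742 -0.0272  0.0686] [179.07  -3.01 -77.3 ] [ 0.88 -2.43  0.18] [-0.84 -0.42  0.01]
s13 [[223, 172, 142, 172, 219, 253, 265, 276, 274, 278, 275, 274, 273, 270, 264, 268, 266, 262, 261, 221, 141, 181, 225, 227]]
s14 [[224, 176, 146, 155, 201, 204, 267, 266, 273, 276, 274, 267, 270, 270, 263, 268, 273, 272, 261, 226, 141, 187, 221, 223]]
s15 [[222, 176, 137, 169, 200, 196, 261, 271, 275, 273, 267, 264, 274, 263, 265, 272, 264, 264, 260, 206, 126, 182, 230, 223]]
```

View pics/s15d.png

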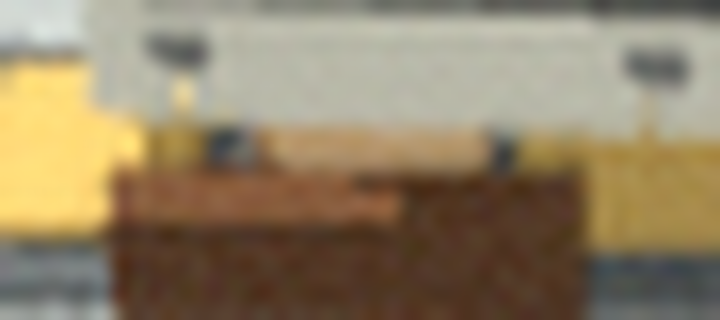

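The shoulder strip stays put at px 290.5-305.2, about 4 mm to +y, while the head swings. The block is pivoting about the lip and has now passed slightly beyond upright. I'll back off about 4 mm, press it lightly down onto its foot, release it near upright and check.

>>> move_arm:
  increments:
    - [[1,-5,-1],0]
    - [[0,-4,-2],0]
    - [[0,0,-2],0]
    - [[0,0,-2],0]
    - [[0,0,-1],0]
    - [[0,0,0],0]
    - [[0,0,0],0]
    - [[0,0,0],0]

```text
clock: 24.2
tool_pos: [0.5759, -0.0344, 0.0626]
orientation: [179.2, -2.9, -77.2]
force: [-0.1, -0.0, 1.1]
opening: 0.0276
```

>>> move_arm:
  increments:
    - [[0,0,0],0]
    - [[0,0,0],0]
    - [[0,0,0],0]
    - [[0,0,0],0]
    - [[0,0,0],0]
    - [[0,0,0],0]
    - [[0,0,0],0]
    - [[0,0,0],0]
  jaw: 0.2

```text
clock: 25.0
tool_pos: [0.5757, -0.0346, 0.0619]
orientation: [179.2, -2.9, -77.3]
force: [-0.4, -0.7, 0.2]
opening: 0.0529
```

>>> move_arm:
  increments:
    - [[0,0,20],0]
    - [[0,0,20],0]
    - [[0,0,20],0]
    - [[0,0,20],0]
    - [[0,0,20],0]
    - [[0,0,10],0]
    - [[0,0,0],0]
    - [[0,0,0],0]

```text
clock: 25.8
tool_pos: [0.5739, -0.0349, 0.1743]
orientation: [179.0, -2.9, -77.3]
force: [-0.7, -0.1, -0.9]
opening: 0.0524
```

```bash
python3 edge.py s16 1
python3 - <<'E'
from h import *
a=cv2.cvtColor(load('s16')['color'],cv2.COLOR_RGB2BGR)[235:295,265:325].astype(float)
a=np.clip(a*1.5,0,255).astype(np.uint8)
cv2.imwrite('pics/s16e.png',cv2.resize(a,None,fx=10,fy=10,interpolation=cv2.INTER_CUBIC))
E
```

```text
dpx L(right cheek),R(left cheek): [-2.47  3.27] [[-2.2, 3.1], [-2.2, 3.3], [-2.5, 3.3], [-2.5, 3.3], [-2.6, 3.3], [-2.5, 3.1]]
px per mm [0.46351818 0.00484398]
px per mm [0.46324545 0.00465734]
25.85 [ 0.5738 -0.035   0.1742] [178.97  -2.88 -77.27] [0.07 0.75 0.22] [ 0.28 -0.07  0.02]
```

View pics/s16e.png

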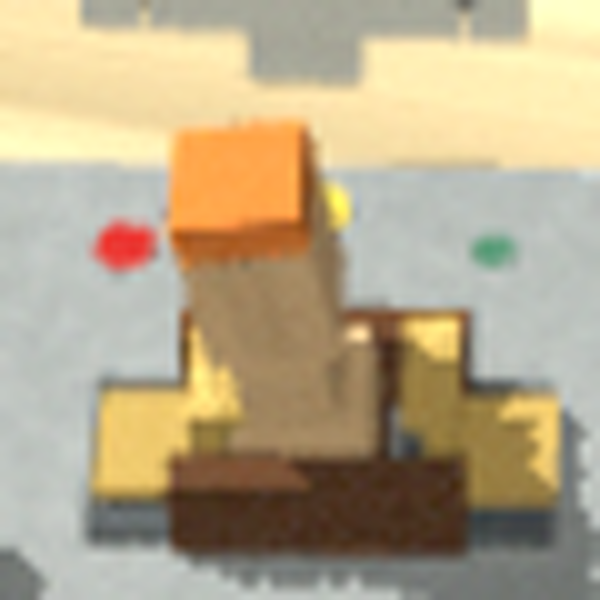

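```bash
cat > lean.py <<'E'
from h import *
y=np.radians(12);c=np.array([.5763,-.0358]);ex=np.array([np.cos(y),np.sin(y),0]);ey=np.array([-np.sin(y),np.cos(y),0])
def lean(f,pts,sc,x0,y0):
    S=load(f)
    def on(uv,xj):
        o,d=ray(S,uv); o2=o-np.array([*c,0]); t=(xj-o2@ex)/(d@ex); p=o2+t*d; return np.array([p@ey*1e3,p[2]*1e3])
    fl,fr,bl,br=[on((u/sc+x0-.45,v/sc+y0-.45),xj) for (u,v),xj in zip(pts,(.014,.014,-.014,-.014))]
    print('corners',fl.round(1),fr.round(1),bl.round(1),br.round(1))
    e=(fr-fl+br-bl)/2; th=np.arctan2(e[1],e[0]);ax=np.array([-np.sin(th),np.cos(th)]);top=(fl+fr+bl+br)/4
    h=top-23*ax
    print('edge',np.linalg.norm(e).round(1),'lean',np.degrees(th).round(1),'top',top.round(1),'head',h.round(1),'foot',(top-95*ax).round(1),'head world',(np.array([*c,0])+ey*h[0]/1e3)[:2].round(4))
E
python3 - <<'E'
from lean import *
lean('s16',[(170,236),(305,224),(176,131),(306,121)],10,265,235)
E
```

```text
corners [-27.6 105.6] [1.000e-01 1.097e+02] [-28.  106.9] [ -0.9 110.4]
edge 27.7 lean 7.9 top [-14.1 108.1] head [-10.9  85.4] foot [-1.1 14. ] head world [ 0.5786 -0.0465]
```

The block now leans only 7.9° to -y. Its foot is centred at jig y = -1 mm, z ≈ 14 mm, and the head is at y = -10.9 mm, z = 85 mm. I'll regrip it centred and swing the head 10 mm to +y.

>>> move_arm:
  increments:
    - [[3,-6,-15],0]
    - [[1,-4,-20],0]
    - [[0,0,-20],0]
    - [[0,0,-20],0]
    - [[0,0,-15],0]
    - [[0,0,-5],0]
    - [[0,0,0],0]
    - [[0,0,0],0]

```text
clock: 26.65
tool_pos: [0.5739, -0.0463, 0.0689]
orientation: [178.4, -2.9, -77.3]
force: [-0.6, -0.8, 0.2]
opening: 0.0527
```

>>> move_arm:
  increments:
    - [[4,-1,-1],0]
    - [[1,0,-1],0]
    - [[0,0,0],0]
    - [[0,0,0],0]
    - [[0,0,0],0]
    - [[0,0,0],0]
    - [[0,0,0],0]
    - [[0,0,0],0]

```text
clock: 27.45
tool_pos: [0.5811, -0.047, 0.0697]
orientation: [178.7, -2.9, -77.3]
force: [0.1, -0.9, 0.2]
opening: 0.0525
```

>>> move_arm:
  increments:
    - [[-2,0,-2],0]
    - [[0,0,-1],0]
    - [[0,0,0],0]
    - [[0,0,0],0]
    - [[0,0,0],0]
    - [[0,0,0],0]
    - [[0,0,0],0]
    - [[0,0,0],0]

```text
clock: 28.25
tool_pos: [0.5788, -0.0469, 0.0663]
orientation: [178.6, -2.9, -77.3]
force: [-0.8, 1.0, -0.2]
opening: 0.0523
```

>>> move_arm:
  increments:
    - [[0,0,0],0]
    - [[0,0,0],0]
    - [[0,0,0],0]
    - [[0,0,0],0]
    - [[0,0,0],0]
    - [[0,0,0],0]
    - [[0,0,0],0]
    - [[0,0,0],0]
  jaw: -1

```text
clock: 29.05
tool_pos: [0.5789, -0.0469, 0.0664]
orientation: [178.7, -2.9, -77.3]
force: [-0.0, -0.0, 0.6]
opening: 0.0282
```

>>> move_arm:
  increments:
    - [[-1,4,-1],0]
    - [[-1,4,-1],0]
    - [[-1,4,-1],0]
    - [[0,0,0],0]
    - [[0,0,0],0]
    - [[0,0,0],0]
    - [[0,0,0],0]
    - [[0,0,0],0]

```text
clock: 29.85
tool_pos: [0.5773, -0.0377, 0.0661]
orientation: [178.7, -3.2, -77.2]
force: [0.8, -0.8, -0.0]
opening: 0.0276
```

```bash
python3 edge.py s17 1
python3 - <<'E'
from h import *
a=cv2.cvtColor(load('s17')['color'],cv2.COLOR_RGB2BGR)[235:295,265:325].astype(float)
a=np.clip(a*1.5,0,255).astype(np.uint8)
cv2.imwrite('pics/s17e.png',cv2.resize(a,None,fx=10,fy=10,interpolation=cv2.INTER_CUBIC))
E
```

```text
dpx L(right cheek),R(left cheek): [-2.47  3.04] [[-2.2, 3.3], [-2.2, 3.1], [-2.5, 3.0], [-2.5, 3.0], [-2.6, 3.0], [-2.5, 3.1]]
px per mm [0.46351818 0.00484398]
px per mm [0.46324545 0.00465734]
29.9 [ 0.5773 -0.0377  0.0662] [178.72  -3.21 -77.18] [ 0.65 -1.16  0.8 ] [-0.3  -0.14  0.01]
```

View pics/s17e.png

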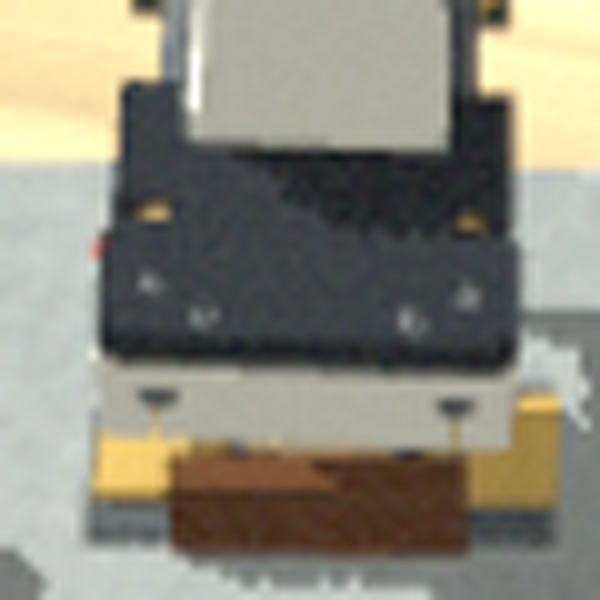

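The strip moved 1.7 px, or 3.7 mm, which is what rotation about the foot predicts. The block is upright to within about 1° and centred. I'll try a first lift.

>>> move_arm:
  increments:
    - [[0,0,4],0]
    - [[0,0,4],0]
    - [[0,0,4],0]
    - [[0,0,4],0]
    - [[0,0,0],0]
    - [[0,0,0],0]
    - [[0,0,0],0]
    - [[0,0,0],0]

```text
clock: 30.7
tool_pos: [0.5768, -0.0369, 0.0831]
orientation: [178.7, -3.1, -77.2]
force: [-0.5, -0.7, -0.8]
opening: 0.0281
```

```bash
python3 edge.py s18 1
python3 - <<'E'
from h import *
a=cv2.cvtColor(load('s18')['color'],cv2.COLOR_RGB2BGR)[235:295,265:325].astype(float)
a=np.clip(a*1.5,0,255).astype(np.uint8)
cv2.imwrite('pics/s18e.png',cv2.resize(a,None,fx=10,fy=10,interpolation=cv2.INTER_CUBIC))
E
```

```text
dpx L(right cheek),R(left cheek): [-2.45  2.98] [[-2.2, 2.9], [-2.2, 3.0], [-2.5, 3.0], [-2.5, 2.9], [-2.6, 3.0], [-2.4, 3.1]]
px per mm [0.46351818 0.00484398]
px per mm [0.46324545 0.00465734]
30.75 [ 0.5768 -0.037   0.0831] [178.7   -3.14 -77.2 ] [-0.1  -0.8  -1.56] [ 0.31 -0.08 -0.  ]
```

View pics/s18e.png

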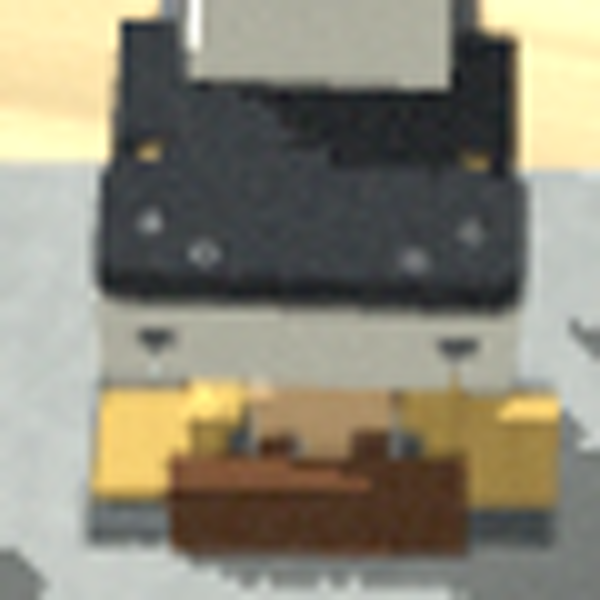

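The block rose 17 mm freely with no pulling force, the cheeks did not move, and the rib and shoulders look level. I'll continue up to TCP z ≈ 0.12, which leaves about 2 cm over the cheeks.

>>> move_arm:
  increments:
    - [[0,0,7],0]
    - [[0,0,8],0]
    - [[0,0,8],0]
    - [[0,0,7],0]
    - [[0,0,4],0]
    - [[0,0,0],0]
    - [[0,0,0],0]
    - [[0,0,0],0]

```text
clock: 31.55
tool_pos: [0.577, -0.037, 0.1209]
orientation: [178.8, -3.1, -77.2]
force: [-0.1, -0.0, -1.6]
opening: 0.0282
```

```bash
python3 edge.py s19 1
python3 - <<'E'
from h import *
snap('top','t19')
a=cv2.cvtColor(load('s19')['color'],cv2.COLOR_RGB2BGR)[225:295,265:325].astype(float)
a=np.clip(a*1.5,0,255).astype(np.uint8)
cv2.imwrite('pics/s19e.png',cv2.resize(a,None,fx=8.5,fy=8.5,interpolation=cv2.INTER_CUBIC))
E
```

```text
dpx L(right cheek),R(left cheek): [-2.46  3.05] [[-2.2, 3.1], [-2.2, 3.2], [-2.5, 3.0], [-2.5, 3.0], [-2.6, 3.0], [-2.4, 3.1]]
px per mm [0.46351818 0.00484398]
px per mm [0.46324545 0.00465734]
31.6 [ 0.5769 -0.0369  0.1208] [178.76  -3.13 -77.2 ] [ 0.79 -0.67 -2.35] [ 0.25 -0.03 -0.01]
```

View pics/s19e.png

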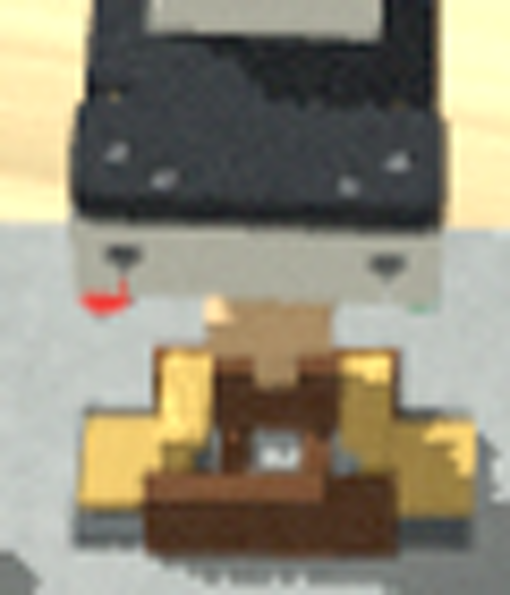

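Run:
```python
from lean import *
S=load('s19')
def on(uv,xj):
    o,d=ray(S,uv); o2=o-np.array([*c,0]); t=(xj-o2@ex)/(d@ex); p=o2+t*d; return (np.array([p@ey,p[2]])*1e3).round(1)
for n,uv in(('shoulder low L',(207,350)),('shoulder low R',(330,352)),('rib L',(256,384)),('rib R',(298,387)),('sideL top',(205,305)),('sideR top',(333,305))):
    print(n,on((uv[0]/8.5+265-.45,uv[1]/8.5+225-.45),.015))
a=cv2.cvtColor(S['color'],cv2.COLOR_RGB2BGR)[255:274,283:310].astype(float)
cv2.imwrite('pics/s19f.png',cv2.resize(np.clip(a*1.6,0,255).astype(np.uint8),None,fx=24,fy=24,interpolation=cv2.INTER_CUBIC))
```

```text
shoulder low L [-13.4  83.3]
shoulder low R [16.6 83. ]
rib L [-1.8 70.6]
rib R [ 8.5 69.7]
sideL top [-13.2  99.9]
sideR top [ 17.6 100.4]
```

View pics/s19f.png

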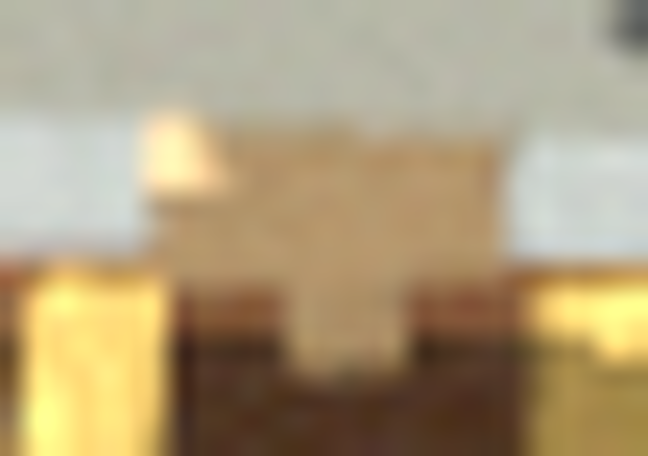

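View pics/t19.png

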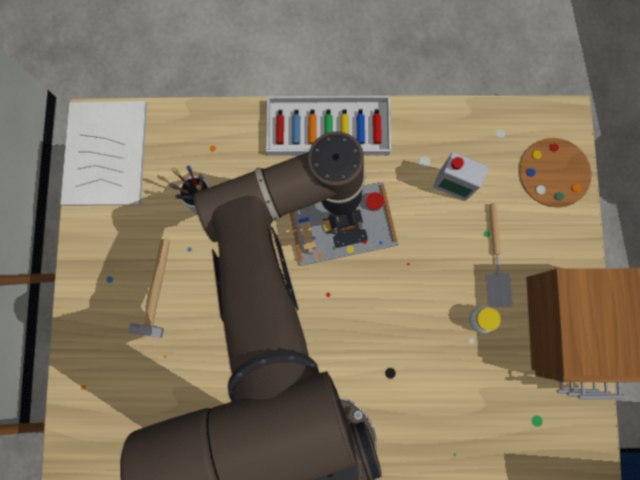

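View pics/s19.png

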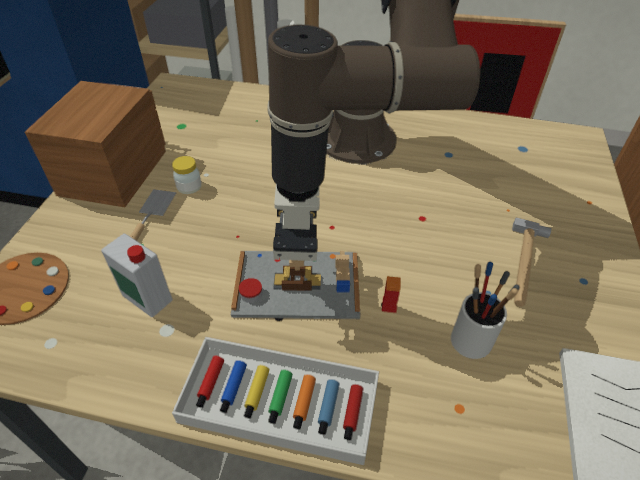

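Held clear: the shoulders are level (83.3 and 83.0 mm), the underside is at about 67-70 mm, and the block is about 2 mm to +y. The tack tin, spare, red look-alike and the rest are where they started. I'll make a small trim and let it settle.

>>> move_arm:
  increments:
    - [[0.4,-2,-2],0]
    - [[0,0,0],0]
    - [[0,0,0],0]
    - [[0,0,0],0]
    - [[0,0,0],0]
    - [[0,0,0],0]
    - [[0,0,0],0]
    - [[0,0,0],0]

```text
clock: 32.45
tool_pos: [0.5769, -0.0393, 0.1176]
orientation: [178.6, -3.1, -77.2]
force: [-0.1, 0.2, -1.6]
opening: 0.0278
```

```bash
python3 edge.py s20 1
python3 - <<'E'
from h import *
a=load('s20')['color'];b=load('scene0')['color']
a=cv2.cvtColor(a,cv2.COLOR_RGB2BGR)[225:295,265:325].astype(float)
cv2.imwrite('pics/s20e.png',cv2.resize(np.clip(a*1.5,0,255).astype(np.uint8),None,fx=8.5,fy=8.5,interpolation=cv2.INTER_CUBIC))
# moved things check: top view, tin / spare colour centroids before/after
for n,lo,hi,box in(('tin',(0,150,60),(4,255,255),(235,275,270,305)),('spare blue',(105,120,40),(125,255,255),(330,355,275,295)),('lookalike',(0,150,40),(16,255,255),(380,405,274,315))):
    for f in('scene0','s20'):
        h=cv2.cvtColor(load(f)['color'],cv2.COLOR_RGB2HSV);x0,x1,y0,y1=box
        m=cv2.inRange(h[y0:y1,x0:x1],lo,hi);M=cv2.moments(m,True);print(n,f,round(x0+M['m10']/M['m00'],1),round(y0+M['m01']/M['m00'],1),M['m00'])
E
```

```text
dpx L(right cheek),R(left cheek): [-2.51  3.03] [[-2.2, 3.1], [-2.2, 3.2], [-2.5, 3.0], [-2.5, 3.0], [-2.6, 3.0], [-2.5, 3.0]]
px per mm [0.46351818 0.00484398]
px per mm [0.46324545 0.00465734]
32.5 [ 0.5769 -0.0393  0.1176] [178.65  -3.13 -77.2 ] [-0.04 -0.54 -1.24] [ 0.31 -0.1   0.  ]
tin scene0 249.8 287.5 344.0
tin s20 249.8 287.5 342.0
spare blue scene0 343.0 286.0 142.0
spare blue s20 343.0 286.0 142.0
lookalike scene0 391.1 293.7 492.0
lookalike s20 390.8 294.0 484.0
```

View pics/s20e.png

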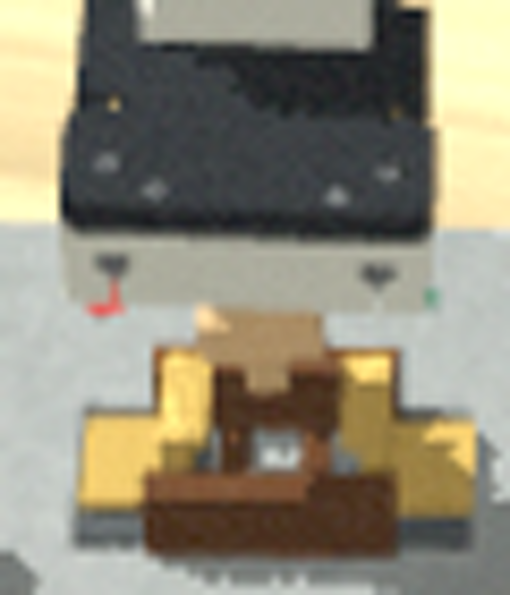

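```bash
python3 -c "
from plant import ctrl
print(ctrl.close_job())"
```

```text
the job is handed in; nothing more can be done
None
```

The block is out of its pocket and held upright just above it, with both cheeks pushed back. I handed the job in at 32.5 s.

**What I did:** I gripped the wood-bodied, orange-topped block by its head and rocked it to +y, then -y, and drew it straight up.

**Last checks:**
- **Cheeks:** in the images the left cheek moved about 6.5 mm and the right about 5.3 mm. Neither moved during the lift. The right one is only just over the 5 mm needed.
- **Lift:** the block came up freely, with about 1 to 2 N at the wrist.
- **Final pose:** the shoulders were level to within 0.3 mm when measured just before a last 2–3 mm trim. The block is centred over the pocket to within about 2 mm.
- **Gap:** the arm's position puts the underside at about 64 mm, and the camera put it at about 67 mm. That is a gap of roughly 18 to 21 mm over the cheeks.
- **Other things:** the tack tin and spare are unmoved, and the red look-alike reads the same within 0.3 px. The rest look unmoved in the pictures.

**What did not go smoothly:**
- **Over-rocking:** I leaned the block further than the 0.2 to 0.25 rad described, and its foot slid. When I opened the gripper to check, it fell to a 31° lean inside the pocket.
- **Recovery:** I let go twice inside the pocket and gripped it again before the lift.
- **Tool tilt:** the tool ended about 3° off vertical, leaning about the jaw axis, and about 1.4° off the other way. The block itself reads upright to within 1–2° in the camera image.

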